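# Jog a pile of heel-lift blanks square and load it in the pressing cradle

### The job

Set the untidy pile of three heel-lift blanks, flat and in the order it lies, on the jogging board and tap it lengthwise up against the two stop posts until all ends and sides are flush. Then take it again by its ends, since the cheeks leave no room for fingers beside it, and set it down, still flush and flat, between the cheeks of the pressing cradle, about midway along them, and let go. Set the blanks down rather than dropping them, and leave the jar, bottle and spool alone.

Things in the scene. Friction and masses are not known exactly. Their poses are not given: they have to be found in the camera images.
- blank0: the bottom of three equal heel-lift blanks: rigid orange-brown fibreboard plates 64 (x) x 50 (y) x 7 mm, about 30 g, loose, flat on one another in an untidy pile 21 mm high on the table, at first out of line with one another by up to 24 mm along x and 8 mm along y, but parallel. Origin: centre of its underside; z up.
- blank1: the middle of three equal heel-lift blanks: rigid orange-brown fibreboard plates 64 (x) x 50 (y) x 7 mm, about 30 g, loose, flat on one another in an untidy pile 21 mm high on the table, at first out of line with one another by up to 24 mm along x and 8 mm along y, but parallel. Origin: centre of its underside; z up.
- blank2: the top of three equal heel-lift blanks: rigid orange-brown fibreboard plates 64 (x) x 50 (y) x 7 mm, about 30 g, loose, flat on one another in an untidy pile 21 mm high on the table, at first out of line with one another by up to 24 mm along x and 8 mm along y, but parallel. Origin: centre of its underside; z up.
- jogger: fixed jogging board: light grey bed 150 (x) x 96 (y) x 8 mm with two upright steel stop posts near its +x end (the end away from the robot, turned by up to 0.4 rad). Each post is 12 mm thick, 15 mm wide, 30 mm high above the bed; between them a gap 36 mm wide is open down to the bed, for a finger. Origin: centre of its underside, on the table.
- jog_stop (a point): point on the jogging board's upper face (8 mm above the table), midway between the two posts, in the plane of the post faces that stop the blanks. x points from the free bed to the posts (posts: x 0 to 12 mm, y 18 to 33 mm on either side; behind them only 3 mm high feet). The bed reaches 115 mm to -x. A blank that is home has its origin at x = -32 mm, y = 0, long side along x.
- cradle_bed (a point): middle of the upper face of the fixed pressing cradle's dark steel bed, 116 (x) x 104 (y) x 8 mm (8 mm above the table). Two aluminium cheeks, 62 mm long along x, 9 mm thick, 20 mm high above the bed, 60 mm apart (y -30 to 30): no room for fingers beside the 50 mm wide pile; open above and at both x ends. x runs along the channel, z up; blanks go in lengthwise along x.
- tack_jar: bystander: glass jar with a screw lid, 54 mm across, 74 mm high; origin at the centre of its underside
- dye_bottle: bystander: small bottle with a black cap, 36 mm across, 66 mm high; origin at the centre of its underside
- thread_spool: bystander: upright thread spool, 41 mm across, 69 mm high; origin at the centre of its underside
Not all that is in view belongs to the job. What is shaped like the blank1 but green or purple is not meant.

How it is judged:
By the outcome, as a careful person would: the job done as asked, in the order asked, and still so for the second after the job is handed in, with the robot touching nothing.
It also fails if it takes over 64 s, if anything falls off the work surface, if the arm or the gripper's body presses on something with over 40 N, if the wrist force passes 120 N, or if a joint passes its speed limit or range.

### The arm

A 6-joint arm with a two-finger parallel gripper is mounted at the origin on the work surface; the furniture and walls round the work are solid. World frame = base frame: x ahead of the robot, y to its left, z up, the work surface at z = 0. Lengths are in m, angles in rad, forces in N, time in s.
With the tool pointing down it reaches from about 0.35 to 0.95 m from the base axis. Payload 17.4 kg.
Tool frame: the origin (TCP) lies at the very end of the fingers, on their centre line; the grasp point (between the pads) lies ctrl.grip_depth behind it (ctrl.grip_depth is the distance from the TCP to the grasp point, in m); z points along the fingers, y is the direction in which the jaws open and shut (so a half turn about z gives the same grasp; the last joint's range is limited). The gripper opens to 93 mm and grips with 3 to 60 N. Pads are 15 mm wide; open, the fingers measure 128 mm over their backs; the gripper's body (75 mm by 188 mm) begins 65 mm behind the grasp point.
Start: joints at [1.312, 0.116, 1.442, -0, 1.584, -0.038], TCP at [0.148, 0.659, 0.219] pointing down, gripper open.
Joint ranges: [-2.83, 2.83], [-0.83, 2.19], [0.07, 2.5], [-1.14, 4.28], [0.01, 3], [-2.97, 2.97]. Speed limits (rad/s): [1.89, 1.89, 2.22, 3.14, 3.14, 3.14].

### API

Orientations are given as a unit quaternion [w, x, y, z].
In Python, from plant import observe, eyes, close_job, ctrl gives the robot as it stands. The module is installed in compiled form; this text tells all that it offers.
- The arm moves only by the tool carry_out, never from a script. Its argument "plan" is one flat list of numbers, 5 for each row, row after row: the opening, from 0 (shut) to 1 (fully open), then the shift along the tool's x, y, z in mm, then the turn about the tool's z in degrees. A call has 1 to 20 rows; each row shifts and turns the pose as measured when the row begins, along the tool's axes as they then stand; what a row does not reach is not made up. A row lasts 1/12 s, in which the tool goes at most 41.7 mm and 7.16 degrees, less where a joint would pass 70% of its speed; a pose out of reach is approached as far as the arm can. A call is refused whole if a number of a shift passes 41.7 or a number of a turn 7.16, either way. A call with a gripper value outside its range is refused whole. The fingers move at their own pace and stop on an object; "force" is the grip in N (left out, the last holds). Time passes only in rows, so rows that do not move let the fingers close. It gives the time, the measured TCP pose, the force and the opening at its end, in the units of the state.
- observe(): the state, without advancing time (a new reading comes with each control period).
- eyes.camera(name): name is "scene" or "top"; returns a dict with "img" (420x560x3 uint8, red, green, blue), "K" (3x3 intrinsics, pixels), "dist" ([k1, k2, p1, p2, k3] as OpenCV has them; the pictures are not rectified), "position" and "orientation" of the camera in the world. Camera axes: x right, y down, z forward; pixel columns grow to the right and rows downward; lengths in m; the calibration is good to about 2 mm. A picture is of the moment at which its call begins. There is no depth.
- close_job(): hands the job in, once; it reports no verdict.
The state is a dict: "clock": time; "qpos": joint angles; "qd": joint speeds; "joint_efforts": joint torques, N m; "tcp_pos": TCP position; "eef_rot": TCP orientation; "force": force on the tool from outside, world axes, zero at the start; "ft_torque": the same for the moment, N m; "finger_gap": finger opening in m.
Only numpy, scipy, OpenCV 4.12 (cv2) and the standard library are available. Lean on these libraries where they do the work, as an engineer would, in place of code of your own. Each camera call takes 0.05 s, during which the arm holds its last target.

## Working session

There is one attempt and no reset: what is moved stays moved. The work goes in short steps, Python scripts to look and compute and a tool call to move; the robot and the scene stay as the last step left them, time stands still between calls to the robot, and variables do not carry over. Pictures are saved under pics/ and viewed, and the job is handed in when it is done.

Besides the shell and the picture viewer there is one more tool, called after ">>>" as name(argument=value, ...) on one line, values as JSON. carry_out: Moves the arm, as the interface text tells. Its arguments: {"type":"object","properties":{"plan":{"type":"array"},"force":{"type":"number"}},"required":["plan"]}

```bash
mkdir -p pics; ls; python3 - <<'E'
from plant import observe, eyes, ctrl
import cv2
s=observe();print(s)
print([a for a in dir(ctrl) if a[0]!='_'],ctrl.grip_depth)
for n in("scene","top"):
    c=eyes.camera(n);cv2.imwrite(f"pics/a_{n}.png",c["img"][:,:,::-1]);print(n,c["K"],c["dist"],c["position"],c["orientation"])
E
```

```text
pics
{'clock': 0.0, 'qpos': array([ 1.31222025e+00,  1.16508852e-01,  1.44230300e+00,  1.92684443e-05,
        1.58402186e+00, -3.78006944e-02]), 'qd': array([ 0.0005197 ,  0.00020814, -0.00028354,  0.00157312,  0.00095646,
       -0.00110997]), 'joint_efforts': array([ 2.05927536e-03, -7.21275330e+01, -6.22610235e+01,  7.80485733e-02,
        2.38790311e-02, -1.04710156e-05]), 'tcp_pos': array([0.14776188, 0.65839885, 0.21786634]), 'eef_rot': array([-1.01146867e-04,  1.10163498e-01,  9.93913285e-01, -6.12305665e-04]), 'force': array([ 0.01199787, -0.72369446,  0.37641421]), 'ft_torque': array([-0.03919426,  0.0014822 ,  0.06499855]), 'finger_gap': 0.0930756736574569}
['Unreachable', 'grip_depth'] 0.0188
scene [[517.54879531   0.         278.24602645]
 [  0.         517.54879531 208.40962131]
 [  0.           0.           1.        ]] [-0.00754545  0.          0.          0.          0.        ] [0.22612029 0.64918927 0.7279663 ] [ 0.09284379 -0.23964257  0.88495798 -0.38833083]
top [[424.51620819   0.         274.5520889 ]
 [  0.         424.51620819 206.75019657]
 [  0.           0.           1.        ]] [-0.10372476  0.          0.          0.          0.        ] [ 0.46161185 -0.02074422  1.12919497] [ 0.03798554 -0.6960606   0.71662167 -0.02258587]
```

View pics/a_scene.png

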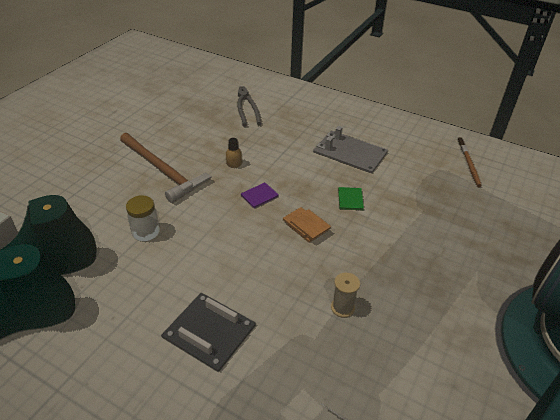

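View pics/a_top.png

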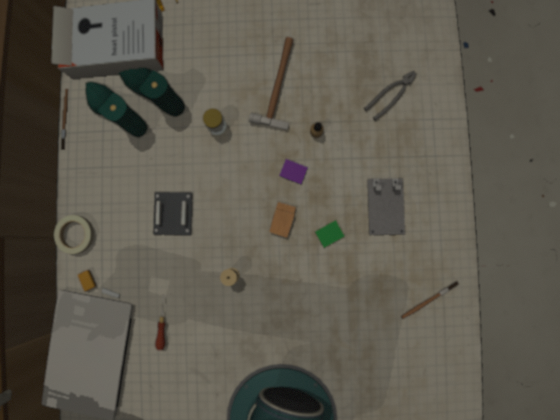

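Candidates (top view): the orange-brown pile at (283,220). The others are a purple plate at (293,172), a green plate at (330,234) and a small orange block at (87,281). By the description I choose the pile at (283,220). Next I'll check it in close crops.

```bash
cat > h.py <<'E'
import numpy as np, cv2
from scipy.spatial.transform import Rotation as R
from plant import observe, eyes, ctrl
class Cam:
    def __init__(s,n):
        c=eyes.camera(n); s.img=c["img"]; s.K=np.array(c["K"]);s.d=np.array(c["dist"]);s.p=np.array(c["position"]);q=np.array(c["orientation"]);s.R=R.from_quat([q[1],q[2],q[3],q[0]]).as_matrix()
    def plane(s,px,z):
        px=np.asarray(px,float).reshape(-1,1,2)
        u=cv2.undistortPoints(px,s.K,s.d)[:,0]
        r=np.c_[u,np.ones(len(u))]@s.R.T
        return s.p+r*((z-s.p[2])/r[:,2])[:,None]
    def proj(s,P):
        P=np.asarray(P,float).reshape(-1,3)
        return cv2.projectPoints((P-s.p)@s.R,np.zeros(3),np.zeros(3),s.K,s.d)[0][:,0]
    def crop(s,x0,y0,w,h,f,name):
        c=cv2.resize(s.img[y0:y0+h,x0:x0+w],None,fx=f,fy=f,interpolation=cv2.INTER_CUBIC)
        cv2.imwrite("pics/"+name,c[:,:,::-1])
        return c
def stack(a,b,name):
    h=max(a.shape[0],b.shape[0]);p=lambda i:cv2.copyMakeBorder(i,0,h-i.shape[0],0,0,cv2.BORDER_CONSTANT)
    cv2.imwrite("pics/"+name,np.hstack([p(a),p(b)])[:,:,::-1])
def tool():
    s=observe();q=s["eef_rot"];return s,R.from_quat([q[1],q[2],q[3],q[0]]).as_matrix()
E
python3 - <<'E'
from h import *
s=Cam("scene");t=Cam("top")
stack(s.crop(270,195,72,56,7,"x.png"),t.crop(262,195,42,50,7,"x.png"),"b_pile.png")
stack(s.crop(305,118,90,60,5,"x.png"),t.crop(360,170,52,70,6,"x.png"),"b_jog.png")
stack(s.crop(155,285,110,88,4,"x.png"),t.crop(145,183,56,60,6,"x.png"),"b_cra.png")
print(tool()[1])
E
```

```text
[[-9.75727219e-01  2.18989431e-01 -1.53305052e-04]
 [ 2.18989485e-01  9.75726993e-01 -6.63448798e-04]
 [ 4.29560187e-06 -6.80917245e-04 -9.99999768e-01]]
```

View pics/b_pile.png

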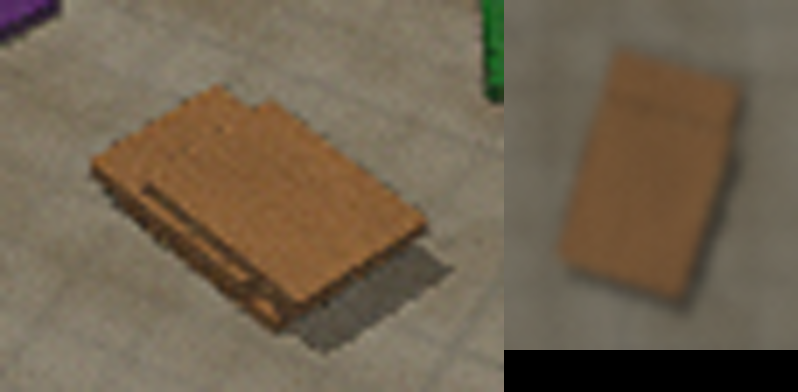

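View pics/b_jog.png

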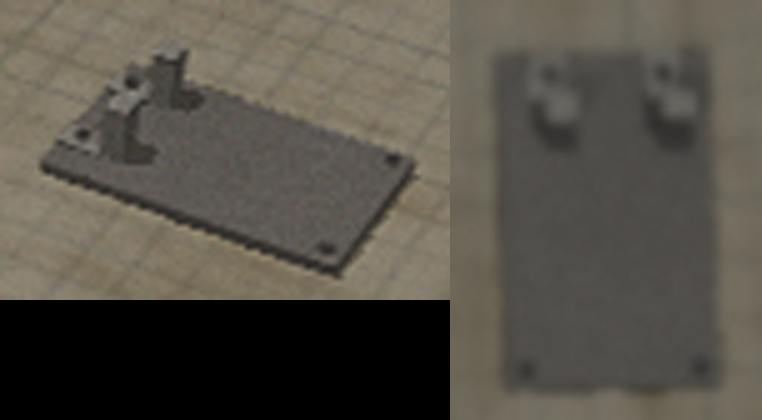

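View pics/b_cra.png

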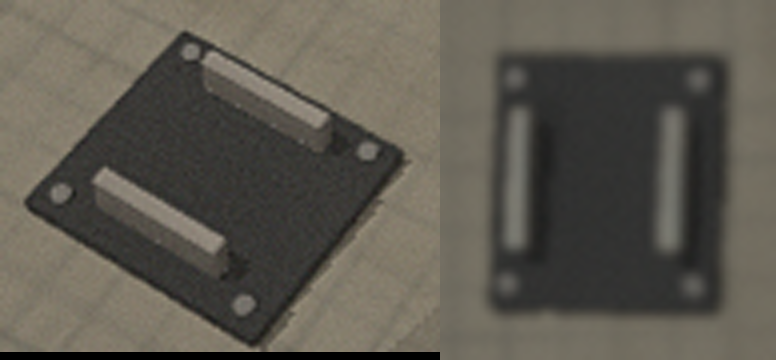

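The pile crop shows the top blank offset towards the robot from the middle blank, with the bottom blank's edge peeking out. The posts are at the far end of the jogger (top view ≈(378,186),(397,186)). The cradle has four bolts (top view ≈(157,196) to (187,230)). Next I'll measure positions from corners in both views.

```bash
cat > m.py <<'E'
from h import *
def un(c,f,o,xo=0): return (np.array(c,float)-[xo,0]+.5)/f-.5+np.array(o)
def fit(W,M):
    # rigid 2D fit model M->W
    W=np.array(W)[:,:2];M=np.array(M,float);wc=W.mean(0);mc=M.mean(0)
    a=W-wc;b=M-mc
    th=np.arctan2((b[:,0]*a[:,1]-b[:,1]*a[:,0]).sum(),(a*b).sum())
    c,s=np.cos(th),np.sin(th);Rm=np.array([[c,-s],[s,c]]);t=wc-Rm@mc
    return t,th,np.linalg.norm(W-(M@Rm.T+t),axis=1)
E
python3 - <<'E'
from m import *
np.set_printoptions(precision=4,suppress=True)
s=Cam("scene");t=Cam("top")
def rep(n,W,M): 
    o,th,e=fit(W,M);print(n,o,"yaw",round(float(th),4),"res mm",(e*1000).round(1));return o,th
# blanks: +x away from robot. 
M=[[.032,-.025],[-.032,-.025],[-.032,.025],[.032,.025]]
rep("top s",s.plane(un([(267,102),(428,225),(295,305),(148,187)],7,(270,195)),.021),M)
rep("top t",t.plane(un([(730,128),(685,300),(560,258),(604,100)],7,(262,195),504),.021),M)
rep("mid s",s.plane(un([(217,85),(91,167)],7,(270,195)),.014),[M[0],M[3]])
rep("mid t",t.plane(un([(738,85),(615,52)],7,(262,195),504),.014),[M[0],M[3]])
# jogger bed top corners, board frame
J=[[-.075,-.048],[-.075,.048],[.075,.048],[.075,-.048]]
W=s.plane(un([(413,160),(340,267),(42,162)],5,(305,118)),.008)
rep("jog s",W,J[:3])
rep("jog t",t.plane(un([(720,388),(505,388),(495,52),(708,50)],6,(360,170),450),.008),J)
C=[[.058,-.052],[-.058,-.052],[-.058,.052],[.058,.052]]
rep("cr s",s.plane(un([(185,33),(402,152),(258,340),(27,202)],4,(155,285)),.008),C)
rep("cr t",t.plane(un([(726,54),(720,311),(490,308),(499,54)],6,(145,183),440),.008),C)
W=s.plane(un([(190,50),(368,150),(244,305),(60,193)],4,(155,285)),.009);print(W.mean(0),np.diff(W,axis=0))
W=t.plane(un([(699,79),(692,286),(508,284),(515,78)],6,(145,183),440),.009);print(W.mean(0),np.diff(W,axis=0))
W=s.plane(un([(394,160),(327,248)],5,(305,118)),.008);print("jscrew s",W)
W=t.plane(un([(701,368),(526,370)],6,(360,170),450),.008);print("jscrew t",W)
W=s.plane(un([(133,83),(83,133)],5,(305,118)),.011);print("jfoot s",W)
W=t.plane(un([(662,73),(547,73)],6,(360,170),450),.011);print("jfoot t",W)
E
```

```text
top s [ 0.5151 -0.0124] yaw -0.3251 res mm [0.8 0.5 1.9 2.8]
top t [ 0.515  -0.0154] yaw -0.2959 res mm [1.4 1.4 1.6 1.5]
mid s [ 0.5337 -0.0189] yaw -0.2903 res mm [0.5 0.5]
mid t [ 0.5325 -0.0194] yaw -0.2934 res mm [1. 1.]
jog s [ 0.5521 -0.2924] yaw -0.0048 res mm [2.3 1.2 1.3]
jog t [ 0.5514 -0.2931] yaw -0.02 res mm [0.5 0.8 0.2 0.3]
cr s [0.5501 0.2779] yaw -0.0338 res mm [2.  2.3 1.9 1.4]
cr t [0.5503 0.2759] yaw -0.0369 res mm [0.6 0.7 0.9 1. ]
[0.5521 0.2766 0.009 ] [[-0.0929  0.0042  0.    ]
 [ 0.0031  0.0846  0.    ]
 [ 0.0926 -0.0039  0.    ]]
[0.5502 0.2779 0.009 ] [[-0.0923  0.0042  0.    ]
 [ 0.0031  0.0834  0.    ]
 [ 0.0924 -0.0037  0.    ]]
jscrew s [[ 0.4858 -0.3334  0.008 ]
 [ 0.4873 -0.2549  0.008 ]]
jscrew t [[ 0.484  -0.3315  0.008 ]
 [ 0.4856 -0.2537  0.008 ]]
jfoot s [[ 0.616  -0.3218  0.011 ]
 [ 0.6185 -0.2723  0.011 ]]
jfoot t [[ 0.6152 -0.3202  0.011 ]
 [ 0.6166 -0.2687  0.011 ]]
```

```bash
python3 - <<'E'
from m import *
np.set_printoptions(precision=4,suppress=True)
s=Cam("scene");t=Cam("top")
s.crop(278,203,56,42,14,"c_pile.png")
def ax(W,o=(.524,-.0165),yaw=-.295):
    d=W[:,:2]-o;c,sn=np.cos(yaw),np.sin(yaw);return np.c_[d@[c,sn],d@[-sn,c]]
for n,lo,hi in(("green",(45,80,40),(80,255,255)),("purple",(125,80,40),(160,255,255))):
  for c in(s,t):
    m=cv2.inRange(cv2.cvtColor(c.img,cv2.COLOR_RGB2HSV),lo,hi)
    k=max(cv2.findContours(m,cv2.RETR_EXTERNAL,cv2.CHAIN_APPROX_NONE)[0],key=cv2.contourArea)
    W=c.plane(cv2.boxPoints(cv2.minAreaRect(k)),.005);print(n,W[:,:2].tolist(),"pileframe",(ax(W)*1000).round())
W=s.plane(un([(280,332)],7,(270,195)),0);print("bottom -x+y corner pf",ax(W)*1000)
W=s.plane(un([(267,102),(428,225),(295,305),(148,187)],7,(270,195)),.021);print("top",ax(W)*1000)
W=s.plane(un([(217,85),(91,167)],7,(270,195)),.014);print("mid",ax(W)*1000)
E
```

```text
green [[0.5213835301951334, -0.15840282568688369], [0.4750217861045325, -0.18650904169955607], [0.44765789222575436, -0.12174064859905798], [0.49194147916288644, -0.09502866811132282]] pileframe [[  39. -137.]
 [   3. -177.]
 [ -42. -123.]
 [  -8.  -84.]]
green [[0.4902290755017428, -0.10049691791366316], [0.520139431417911, -0.15695012269742126], [0.4761130658358553, -0.180008329890547], [0.44638049041243383, -0.12365496907154375]] pileframe [[  -8.  -90.]
 [  37. -136.]
 [   2. -170.]
 [ -43. -125.]]
purple [[0.6899969335743275, -0.03194231022810956], [0.6617373411939217, -0.10548691025176882], [0.6175515458125096, -0.06609531387013667], [0.6462318676362324, 0.0036209040847633434]] pileframe [[163.  33.]
 [158. -45.]
 [104. -20.]
 [111.  55.]]
purple [[0.6419453343740972, -0.012945593946816268], [0.6863623423044898, -0.031358747702393885], [0.6624186280291711, -0.0873760695159925], [0.6182121695403129, -0.06879827214350848]] pileframe [[112.  38.]
 [160.  33.]
 [153. -28.]
 [105. -23.]]
bottom -x+y corner pf [[-30.3739  22.2966]]
top [[ 22.2882 -24.7467]
 [-42.5188 -22.1522]
 [-39.0443  27.3121]
 [ 20.2483  24.958 ]]
mid [[ 42.0639 -24.8078]
 [ 41.826   26.0992]]
```

View pics/c_pile.png

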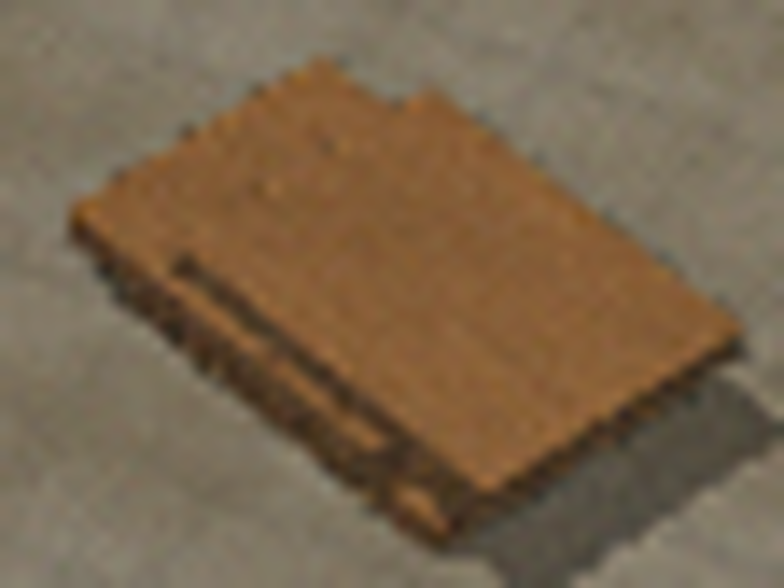

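The top blank lies towards the robot, the middle one is about 19 mm further out, and the bottom one is between them. There is a common span around pile-frame x = 0. Plan: grip across the 50 mm width, which also trues the sides. First I'll transit at height.

>>> carry_out(plan=[1, 0, 0, 0, 4.2, 1, -28, -27, 0, 0, 1, -28, -27, 0, 0, 1, -28, -27, 0, 0, 1, -28, -27, 0, 0, 1, -28, -27, 0, 0, 1, -28, -27, 0, 0, 1, -28, -27, 0, 0, 1, -28, -27, 0, 0, 1, -28, -27, 0, 0, 1, -28, -27, 0, 0, 1, -28, -27, 0, 0, 1, -28, -27, 0, 0, 1, -28, -27, 0, 0, 1, -28, -27, 0, 0, 1, -28, -27, 0, 0, 1, -28, -27, 0, 0, 1, -28, -27, 0, 0, 1, -28, -27, 0, 0, 1, -28, -27, 0, 0], force=20)

```text
clock: 2.07
tcp_pos: [0.5154, -0.0137, 0.2197]
eef_rot: [0.004, 0.144, 0.99, 0.001]
force: [1.1, 0.3, 0.0]
finger_gap: 0.0927
```

```bash
cat > go.py <<'E'
import sys
from h import *
def go(x,y,z,yaw):
    s,T=tool();d=np.array([x,y,z])-s["tcp_pos"]
    cur=np.arctan2(-T[0,1],T[1,1])
    turn=-np.degrees((yaw-cur+np.pi/2)%np.pi-np.pi/2)
    print("t",round(s["clock"],2),"tcp",s["tcp_pos"].round(4),"yaw",round(float(cur),4),"tilt",T[:,2].round(4)[:2],"q",s["qpos"].round(2))
    print("F",s["force"].round(2),"gap",round(s["finger_gap"]*1000,1))
    # shift in tool axes AFTER turn (turn first)
    a=np.radians(turn);Tz=T@R.from_euler('z',a).as_matrix()
    print("turn deg",round(float(turn),2),"shift now mm",(T.T@d*1000).round(1),"shift after turn",(Tz.T@d*1000).round(1))
if __name__=="__main__": go(*map(float,sys.argv[1:5]))
E
python3 go.py .524 -.0165 .002 -.295
```

```text
t 2.07 tcp [ 0.5154 -0.0137  0.2197] yaw -0.2881 tilt [0.0084 0.001 ] q [-0.08 -0.24  1.78  0.    1.59 -1.36]
F [1.14 0.33 0.04] gap 92.7
turn deg 0.39 shift now mm [ -7.3  -0.9 217.8] shift after turn [ -7.4  -0.9 217.8]
```

>>> carry_out(plan=[1, -5, 0, 0, 0.4, 1, 0, 0, 0, 0, 1, 0, 0, 38, 0, 1, 0, 0, 38, 0, 1, 0, 0, 38, 0, 1, 0, 0, 38, 0, 1, 0, 0, 10, 0, 1, 0, 0, 0, 0])

```text
clock: 2.73
tcp_pos: [0.5235, -0.0184, 0.0549]
eef_rot: [0.007, 0.149, 0.989, 0.001]
force: [-0.4, -0.5, 0.2]
finger_gap: 0.0931
```

```bash
python3 go.py .524 -.0165 .002 -.295; python3 - <<'E'
from h import *
s=Cam("scene");t=Cam("top")
s.crop(250,140,110,110,5,"d.png")
E
```

```text
t 2.73 tcp [ 0.5235 -0.0184  0.0549] yaw -0.2997 tilt [ 0.0138 -0.    ] q [-0.08 -0.13  1.96  0.    1.3  -1.36]
F [-0.42 -0.49  0.17] gap 93.1
turn deg -0.27 shift now mm [ 0.8  1.7 52.9] shift after turn [ 0.8  1.7 52.9]
```

View pics/d.png

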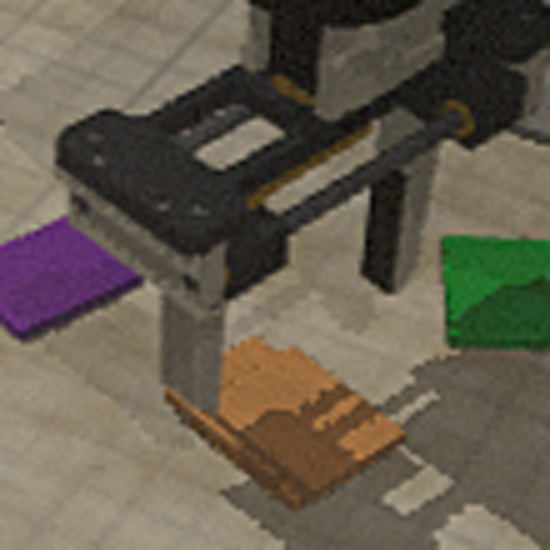

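The fingers straddle the pile across its width, clear of both decoys. Next: descend and squeeze.

>>> carry_out(plan=[1, 0.8, 1.7, 12, 0, 1, 0, 0, 12, 0, 1, 0, 0, 12, 0, 1, 0, 0, 8, 0, 1, 0, 0, 0, 0, 1, 0, 0, 0, 0])

```text
clock: 3.33
tcp_pos: [0.5293, -0.0162, 0.0168]
eef_rot: [0.013, 0.149, 0.989, 0.001]
force: [0.4, -0.6, -0.2]
finger_gap: 0.0926
```

```bash
python3 go.py .524 -.0165 .002 -.295
```

```text
t 3.33 tcp [ 0.5293 -0.0162  0.0168] yaw -0.2989 tilt [ 0.027  -0.0011] q [-0.08 -0.09  1.99  0.    1.22 -1.35]
F [ 0.42 -0.59 -0.22] gap 92.6
turn deg -0.22 shift now mm [ 5.3 -1.9 14.7] shift after turn [ 5.3 -1.9 14.7]
```

Tilt is building up as I descend. I'll check whether it comes from holding or from motion.

>>> carry_out(plan=[1, 0, 0, 0, 0, 1, 0, 0, 0, 0, 1, 0, 0, 0, 0, 1, 0, 0, 0, 0])

```text
clock: 3.67
tcp_pos: [0.5297, -0.0164, 0.0177]
eef_rot: [0.014, 0.149, 0.989, 0.002]
force: [0.4, -0.1, 0.2]
finger_gap: 0.0927
```

```bash
python3 go.py .524 -.0165 .002 -.295
```

```text
t 3.67 tcp [ 0.5297 -0.0164  0.0177] yaw -0.2992 tilt [ 0.0277 -0.0011] q [-0.08 -0.09  1.99  0.    1.22 -1.35]
F [ 0.36 -0.1   0.2 ] gap 92.7
turn deg -0.24 shift now mm [ 5.8 -1.8 15.5] shift after turn [ 5.9 -1.8 15.5]
```

>>> carry_out(plan=[1, 0, 0, -30, 0, 1, 0, 0, -30, 0])

```text
clock: 3.83
tcp_pos: [0.5253, -0.0163, 0.0736]
eef_rot: [0.009, 0.149, 0.989, 0.001]
force: [1.2, 0.0, 0.6]
finger_gap: 0.0929
```

```bash
python3 go.py .524 -.0165 .002 -.295
```

```text
t 3.83 tcp [ 0.5253 -0.0163  0.0736] yaw -0.2994 tilt [ 0.019  -0.0005] q [-0.08 -0.15  1.94  0.    1.33 -1.35]
F [1.23 0.01 0.61] gap 92.9
turn deg -0.25 shift now mm [ 2.4 -1.  71.6] shift after turn [ 2.5 -1.  71.6]
```

Holding doesn't drift. Motion does, with a roughly constant error per row whose sign follows the direction. So I'll rise in small rows to undo the tilt, then come down in a few large ones.

>>> carry_out(plan=[1, 0, 0, -8, 0, 1, 0, 0, -8, 0, 1, 0, 0, -8, 0, 1, 0, 0, -8, 0, 1, 0, 0, -8, 0, 1, 0, 0, -8, 0, 1, 0, 0, -8, 0, 1, 0, 0, -8, 0])

```text
clock: 4.5
tcp_pos: [0.5244, -0.0163, 0.1451]
eef_rot: [0.011, 0.149, 0.989, 0.001]
force: [0.3, -0.7, 0.6]
finger_gap: 0.0931
```

```bash
python3 go.py .524 -.0165 .002 -.295
```

```text
t 4.5 tcp [ 0.5244 -0.0163  0.1451] yaw -0.2995 tilt [ 0.0221 -0.0008] q [-0.08 -0.2   1.87  0.    1.45 -1.35]
F [ 0.25 -0.66  0.63] gap 93.1
turn deg -0.26 shift now mm [  3.4  -1.1 143.1] shift after turn [  3.4  -1.1 143.1]
```

>>> carry_out(plan=[1, 0, 0, -30, 0, 1, 0, 0, -30, 0])

```text
clock: 4.67
tcp_pos: [0.5213, -0.0161, 0.2029]
eef_rot: [0.007, 0.149, 0.989, 0.001]
force: [0.3, 0.2, 1.5]
finger_gap: 0.0929
```

```bash
python3 go.py .524 -.0165 .002 -.295
```

```text
t 4.67 tcp [ 0.5213 -0.0161  0.2029] yaw -0.2995 tilt [ 0.0146 -0.0001] q [-0.08 -0.23  1.8   0.    1.56 -1.35]
F [0.34 0.2  1.55] gap 92.9
turn deg -0.26 shift now mm [ 1.000e-01 -4.000e-01  2.009e+02] shift after turn [ 1.000e-01 -4.000e-01  2.009e+02]
```

>>> carry_out(plan=[1, 0, 0, 0, 0])

```text
clock: 4.75
tcp_pos: [0.5225, -0.0163, 0.2086]
eef_rot: [0.01, 0.149, 0.989, 0.001]
force: [0.7, 0.2, 0.8]
finger_gap: 0.0929
```

```bash
python3 go.py .524 -.0165 .002 -.295
```

```text
t 4.75 tcp [ 0.5225 -0.0163  0.2086] yaw -0.2995 tilt [ 0.0204 -0.0007] q [-0.08 -0.23  1.79  0.    1.56 -1.35]
F [0.7  0.2  0.79] gap 92.9
turn deg -0.26 shift now mm [  2.6  -0.9 206.6] shift after turn [  2.6  -0.9 206.6]
```

>>> carry_out(plan=[1, 0, 0, 30, 0])

```text
clock: 4.83
tcp_pos: [0.5253, -0.0164, 0.1846]
eef_rot: [0.014, 0.149, 0.989, 0.002]
force: [2.4, 0.2, -0.1]
finger_gap: 0.0925
```

```bash
python3 go.py .524 -.0165 .002 -.295
```

```text
t 4.83 tcp [ 0.5253 -0.0164  0.1846] yaw -0.2994 tilt [ 0.0289 -0.0013] q [-0.08 -0.22  1.82  0.    1.51 -1.35]
F [ 2.4   0.22 -0.1 ] gap 92.5
turn deg -0.25 shift now mm [  6.3  -1.8 182.5] shift after turn [  6.3  -1.7 182.5]
```

>>> carry_out(plan=[1, 0, 0, 0, 0])

```text
clock: 4.92
tcp_pos: [0.524, -0.0164, 0.1808]
eef_rot: [0.012, 0.149, 0.989, 0.001]
force: [-0.4, 0.8, -2.4]
finger_gap: 0.093
```

```bash
python3 go.py .524 -.0165 .002 -.295
```

```text
t 4.92 tcp [ 0.524  -0.0164  0.1808] yaw -0.2995 tilt [ 0.0243 -0.0009] q [-0.08 -0.22  1.83  0.    1.51 -1.35]
F [-0.35  0.8  -2.38] gap 93.0
turn deg -0.26 shift now mm [  4.2  -1.3 178.8] shift after turn [  4.2  -1.3 178.8]
```

>>> carry_out(plan=[1, 0, 0, -25, 0, 1, 0, 0, -25, 0, 1, 0, 0, -25, 0, 1, 0, 0, -25, 0, 1, 0, 0, -25, 0, 1, 0, 0, -25, 0, 1, 0, 0, -25, 0, 1, 0, 0, 0, 0, 1, 0, 0, 0, 0, 1, 0, 0, 0, 0])

```text
clock: 5.75
tcp_pos: [0.5168, -0.0159, 0.3677]
eef_rot: [0.008, 0.149, 0.989, 0.001]
force: [-0.2, 0.2, 0.1]
finger_gap: 0.0928
```

```bash
python3 go.py .524 -.0165 .002 -.295
```

```text
t 5.75 tcp [ 0.5168 -0.0159  0.3677] yaw -0.2995 tilt [ 0.0166 -0.0003] q [-0.08 -0.24  1.54  0.    1.82 -1.35]
F [-0.21  0.23  0.11] gap 92.8
turn deg -0.26 shift now mm [-1.200e+00 -1.000e-01  3.658e+02] shift after turn [-1.200e+00 -1.000e-01  3.658e+02]
```

>>> carry_out(plan=[1, 0, 0, 41, 0, 1, 0, 0, 41, 0, 1, 0, 0, 41, 0, 1, 0, 0, 41, 0, 1, 0, 0, 41, 0, 1, 0, 0, 0, 0, 1, 0, 0, 0, 0, 1, 0, 0, 0, 0])

```text
clock: 6.42
tcp_pos: [0.5167, -0.0157, 0.1551]
eef_rot: [0.005, 0.149, 0.989, 0.001]
force: [-0.8, 0.3, 0.1]
finger_gap: 0.0932
```

```bash
python3 go.py .524 -.0165 .002 -.295
```

```text
t 6.42 tcp [ 0.5167 -0.0157  0.1551] yaw -0.2995 tilt [0.0107 0.0002] q [-0.08 -0.22  1.87  0.    1.48 -1.35]
F [-0.84  0.27  0.12] gap 93.2
turn deg -0.26 shift now mm [ -5.7   0.9 153.2] shift after turn [ -5.7   0.9 153.2]
```

Full-speed descent actually reduces the tilt, to 0.011. I'll use it.

>>> carry_out(plan=[1, -5, 0.8, 40, 0, 1, 0, 0, 41, 0, 1, 0, 0, 41, 0, 1, 0, 0, 20, 0, 1, 0, 0, 0, 0, 1, 0, 0, 0, 0])

```text
clock: 6.92
tcp_pos: [0.5333, -0.0172, 0.0262]
eef_rot: [0.016, 0.149, 0.989, 0.002]
force: [0.4, -0.1, 1.0]
finger_gap: 0.0932
```

```bash
python3 go.py .524 -.0165 .002 -.295
```

```text
t 6.92 tcp [ 0.5333 -0.0172  0.0262] yaw -0.2994 tilt [ 0.0317 -0.0015] q [-0.08 -0.09  1.97  0.    1.23 -1.35]
F [ 0.42 -0.13  1.  ] gap 93.2
turn deg -0.25 shift now mm [ 9.9 -2.3 23.9] shift after turn [ 9.9 -2.2 23.9]
```

The tilt comes from shoulder lag in the low zone. For a grip across y, a small pitch about y does no harm, so I'll go on and correct it later by cycling at height.

>>> carry_out(plan=[1, 5, -1, 12, 0, 1, 6, -1, 13, 0, 1, 0, 0, 0, 0, 1, 0, 0, 0, 0])

```text
clock: 7.25
tcp_pos: [0.5263, -0.0161, 0.0066]
eef_rot: [0.021, 0.149, 0.989, 0.002]
force: [-0.2, -0.2, 1.1]
finger_gap: 0.0927
```

```bash
python3 go.py .524 -.0165 .002 -.295
```

```text
t 7.25 tcp [ 0.5263 -0.0161  0.0066] yaw -0.2992 tilt [ 0.0414 -0.0023] q [-0.08 -0.09  2.01  0.    1.18 -1.35]
F [-0.16 -0.23  1.09] gap 92.7
turn deg -0.24 shift now mm [ 2.3 -1.1  4.6] shift after turn [ 2.3 -1.1  4.6]
```

>>> carry_out(plan=[1, 1.5, -1, 5, 0, 1, 0, 0, 0, 0, 0, 0, 0, 0, 0, 0, 0, 0, 0, 0, 0, 0, 0, 0, 0, 0, 0, 0, 0, 0, 0, 0, 0, 0, 0, 0, 0, 0, 0, 0], force=20)

```text
clock: 7.92
tcp_pos: [0.5258, -0.0168, 0.0037]
eef_rot: [0.022, 0.149, 0.989, 0.002]
force: [0.1, -0.8, 0.7]
finger_gap: 0.0577
```

```bash
python3 go.py .524 -.0165 .002 -.295; python3 - <<'E'
from h import *
s=Cam("scene");t=Cam("top")
s.crop(250,160,110,100,6,"e.png")
E
```

```text
t 7.92 tcp [ 0.5258 -0.0168  0.0037] yaw -0.2992 tilt [ 0.0447 -0.0026] q [-0.08 -0.09  2.01  0.    1.18 -1.35]
F [ 0.12 -0.82  0.74] gap 57.7
turn deg -0.24 shift now mm [ 1.9 -0.3  1.6] shift after turn [ 1.9 -0.3  1.6]
```

View pics/e.png

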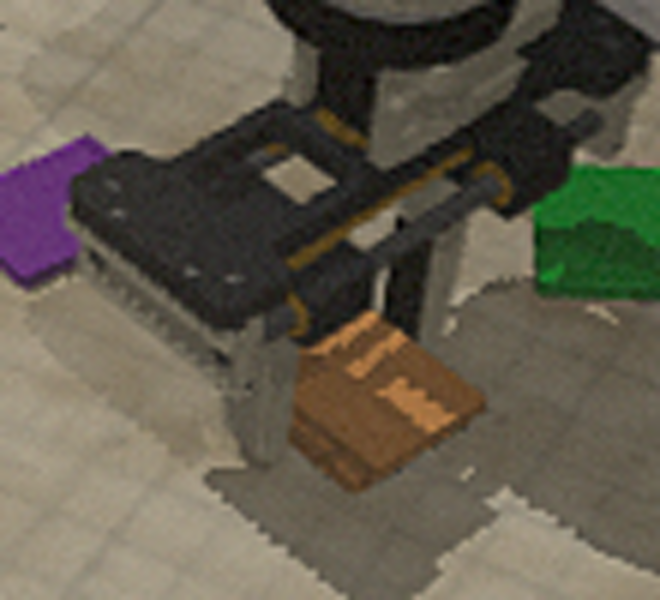

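Still closing (57.7 mm). Let it finish.

>>> carry_out(plan=[0, 0, 0, 0, 0, 0, 0, 0, 0, 0, 0, 0, 0, 0, 0, 0, 0, 0, 0, 0, 0, 0, 0, 0, 0, 0, 0, 0, 0, 0], force=25)

```text
clock: 8.52
tcp_pos: [0.5258, -0.0168, 0.0037]
eef_rot: [0.022, 0.149, 0.989, 0.002]
force: [-1.0, -0.7, -0.0]
finger_gap: 0.0501
```

```bash
python3 go.py .524 -.0165 .002 -.295; python3 - <<'E'
from h import *
s=Cam("scene");t=Cam("top")
stack(s.crop(270,190,80,60,6,"x.png"),t.crop(262,195,50,50,6,"x.png"),"f.png")
E
```

```text
t 8.52 tcp [ 0.5258 -0.0168  0.0037] yaw -0.2992 tilt [ 0.0447 -0.0026] q [-0.08 -0.09  2.01  0.    1.18 -1.35]
F [-0.97 -0.72 -0.04] gap 50.1
turn deg -0.24 shift now mm [ 1.9 -0.3  1.6] shift after turn [ 1.9 -0.2  1.6]
```

View pics/f.png

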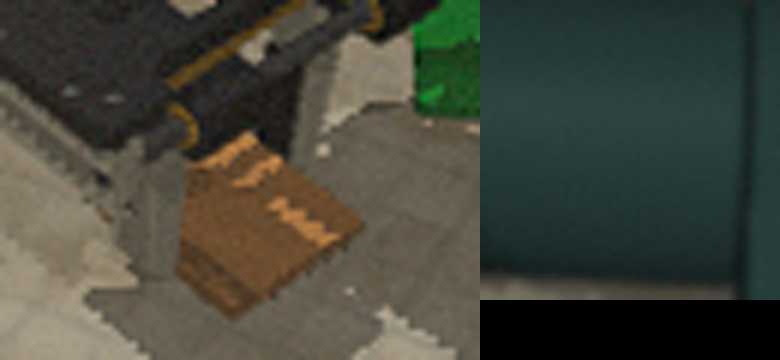

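Gap is 50.1 mm, so the three sides are trued. Lifting now, then I'll check that all three come along.

>>> carry_out(plan=[0, 0, 0, -10, 0, 0, 0, 0, -20, 0, 0, 0, 0, -25, 0, 0, 0, 0, -25, 0, 0, 0, 0, -25, 0, 0, 0, 0, -25, 0, 0, 0, 0, -25, 0, 0, 0, 0, 0, 0, 0, 0, 0, 0, 0], force=30)

```text
clock: 9.37
tcp_pos: [0.5164, -0.0161, 0.1696]
eef_rot: [0.021, 0.149, 0.989, 0.002]
force: [0.3, 1.5, -1.9]
finger_gap: 0.0501
```

```bash
python3 go.py .56 -.2931 .15 -.018; python3 - <<'E'
from h import *
s=Cam("scene")
s.crop(250,100,120,140,4,"g.png")
E
```

```text
t 9.37 tcp [ 0.5164 -0.0161  0.1696] yaw -0.2991 tilt [ 0.0424 -0.0023] q [-0.08 -0.25  1.87  0.    1.48 -1.35]
F [ 0.26  1.51 -1.92] gap 50.1
turn deg -16.1 shift now mm [-122.5 -252.    22.1] shift after turn [ -47.8 -276.1   22.1]
```

View pics/g.png

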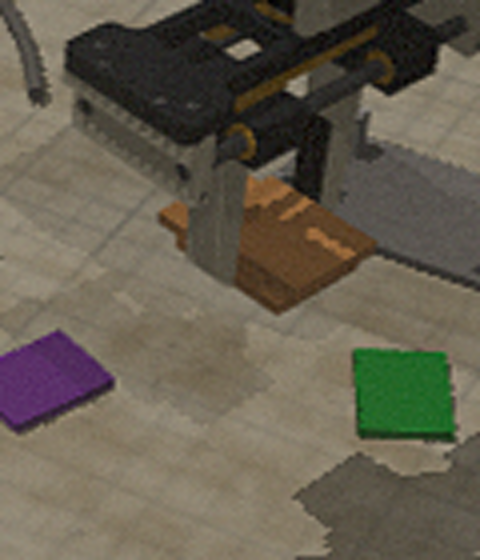

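All three blanks are lifted (stepped left ends, none left on the table). Moving over the jogger.

>>> carry_out(plan=[0, 0, 0, 0, -5.4, 0, 0, 0, 0, -5.4, 0, 0, 0, 0, -5.3, 0, -4, -30, 2, 0, 0, -4, -34, 2, 0, 0, -4, -34, 2, 0, 0, -4, -34, 2, 0, 0, -4, -34, 2, 0, 0, -4, -34, 2, 0, 0, -4, -34, 2, 0, 0, -4, -34, 2, 0, 0, 0, 0, 0, 0, 0, 0, 0, 0, 0])

```text
clock: 10.5
tcp_pos: [0.5437, -0.2944, 0.14]
eef_rot: [0.013, 0.0, 1.0, 0.003]
force: [-0.1, 0.8, -0.9]
finger_gap: 0.0499
```

```bash
python3 go.py .546 -.2926 .011 -.018
```

```text
t 10.5 tcp [ 0.5437 -0.2944  0.14  ] yaw -0.0001 tilt [0.0266 0.0054] q [-0.55  0.01  1.68  0.02  1.43 -2.12]
F [-0.1   0.83 -0.92] gap 49.9
turn deg 1.03 shift now mm [  1.1   1.1 129. ] shift after turn [  1.2   1.1 129. ]
```

>>> carry_out(plan=[0, 1, 1, 30, 1, 0, 0, 0, 30, 0, 0, 0, 0, 30, 0, 0, 0, 0, 15, 0, 0, 0, 0, 0, 0, 0, 0, 0, 0, 0])

```text
clock: 11.0
tcp_pos: [0.5439, -0.2888, 0.0282]
eef_rot: [0.012, 0.009, 1.0, 0.004]
force: [0.6, -0.3, -0.1]
finger_gap: 0.0496
```

```bash
python3 go.py .546 -.2926 .0117 -.018;python3 - <<'E'
from h import *
s=Cam("scene")
s.crop(290,90,110,90,6,"i.png")
E
```

```text
t 11.0 tcp [ 0.5439 -0.2888  0.0282] yaw -0.0174 tilt [0.0233 0.0078] q [-0.54  0.09  1.78  0.02  1.25 -2.1 ]
F [ 0.59 -0.3  -0.12] gap 49.6
turn deg 0.04 shift now mm [-1.7 -3.9 16.5] shift after turn [-1.7 -3.9 16.5]
```

View pics/i.png

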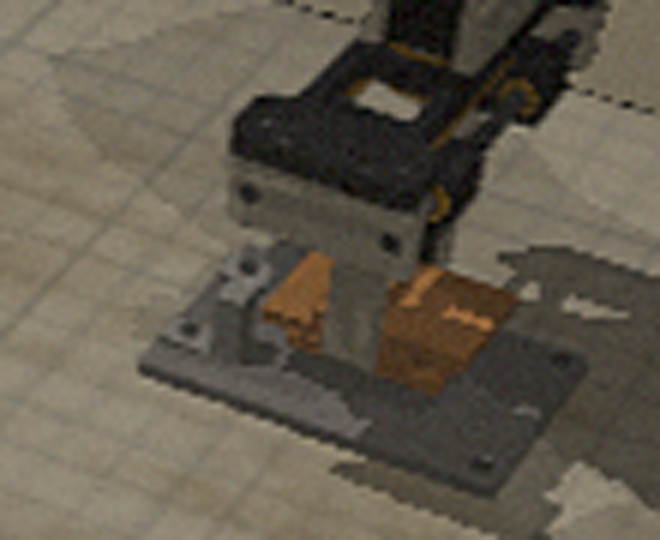

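>>> carry_out(plan=[0, -1, -4, 10, 0, 0, 0, 0, 3, 0, 0, 0, 0, 0, 0, 0, 0, 0, 0, 0])

```text
clock: 11.38
tcp_pos: [0.547, -0.2932, 0.0183]
eef_rot: [0.014, 0.008, 1.0, 0.003]
force: [-0.1, -0.1, -1.3]
finger_gap: 0.0498
```

```bash
python3 go.py .546 -.2926 .0117 -.018
```

```text
t 11.38 tcp [ 0.547  -0.2932  0.0183] yaw -0.0164 tilt [0.0278 0.0052] q [-0.54  0.11  1.78  0.02  1.23 -2.1 ]
F [-0.1  -0.14 -1.32] gap 49.8
turn deg 0.09 shift now mm [1.2 0.6 6.5] shift after turn [1.2 0.6 6.5]
```

>>> carry_out(plan=[0, 1, 0, 5, 0, 0, 0, 0, 2, 0, 0, 0, 0, 0, 0])

```text
clock: 11.63
tcp_pos: [0.5468, -0.2937, 0.0121]
eef_rot: [0.015, 0.008, 1.0, 0.002]
force: [0.8, 1.3, -0.3]
finger_gap: 0.0496
```

```bash
python3 go.py .546 -.2926 .0117 -.018
```

```text
t 11.63 tcp [ 0.5468 -0.2937  0.0121] yaw -0.0166 tilt [0.0298 0.0041] q [-0.54  0.12  1.79  0.02  1.21 -2.1 ]
F [ 0.84  1.27 -0.34] gap 49.6
turn deg 0.08 shift now mm [0.8 1.1 0.4] shift after turn [0.8 1.1 0.4]
```

>>> carry_out(plan=[0, 0, 0, 2, 0, 0, 0, 0, 0, 0])

```text
clock: 11.8
tcp_pos: [0.5472, -0.294, 0.0119]
eef_rot: [0.015, 0.008, 1.0, 0.002]
force: [-0.9, 0.7, -1.6]
finger_gap: 0.0495
```

```bash
python3 go.py .546 -.2926 .0117 -.018; python3 - <<'E'
from h import *
s=Cam("scene")
s.crop(290,90,110,90,7,"j.png")
E
```

```text
t 11.8 tcp [ 0.5472 -0.294   0.0119] yaw -0.0168 tilt [0.0308 0.0035] q [-0.54  0.12  1.79  0.02  1.21 -2.1 ]
F [-0.89  0.68 -1.64] gap 49.5
turn deg 0.07 shift now mm [1.3 1.3 0.1] shift after turn [1.3 1.3 0.1]
```

View pics/j.png

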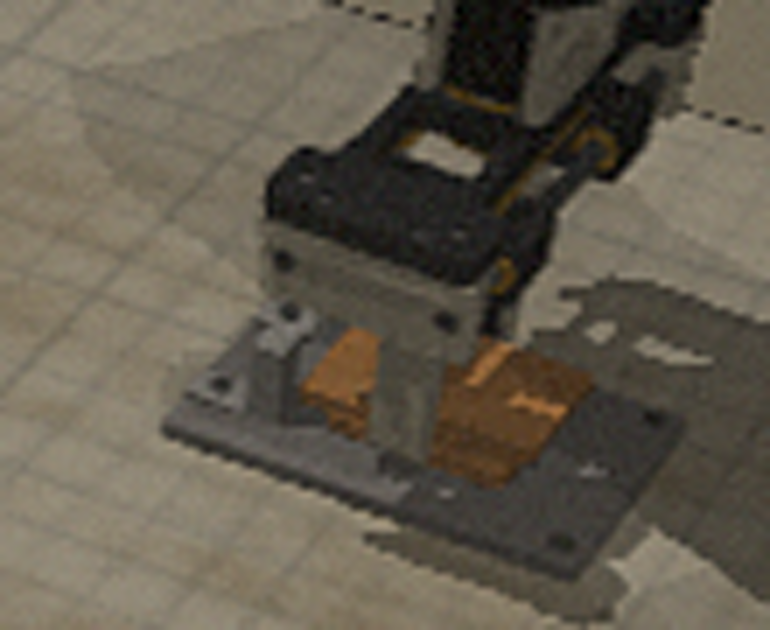

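>>> carry_out(plan=[0, 0, 0, 3, 0, 0, 0, 0, 0, 0])

```text
clock: 12.02
tcp_pos: [0.548, -0.2941, 0.0111]
eef_rot: [0.016, 0.008, 1.0, 0.002]
force: [-0.3, 0.2, -1.2]
finger_gap: 0.0498
```

```bash
python3 go.py .546 -.2926 .0117 -.018
```

```text
t 12.02 tcp [ 0.548  -0.2941  0.0111] yaw -0.0168 tilt [0.0324 0.003 ] q [-0.54  0.12  1.79  0.02  1.21 -2.1 ]
F [-0.28  0.17 -1.2 ] gap 49.8
turn deg 0.07 shift now mm [ 2.   1.5 -0.6] shift after turn [ 2.   1.5 -0.6]
```

Contact height reached. Release gently and go up.

>>> carry_out(plan=[0.6, 0, 0, 0, 0, 0.65, 0, 0, 0, 0, 0.7, 0, 0, 0, 0, 0.7, 0, 0, 0, 0, 0.7, 0, 0, -15, 0, 0.7, 0, 0, -25, 0, 0.5, 0, 0, -25, 0, 0.3, 0, 0, -25, 0, 0.25, 0, 0, -25, 0, 0.25, 0, 0, -25, 0, 0.25, 12, 0, -25, 0, 0.25, 25, 0, -25, 0, 0.25, 25, 0, -25, 0, 0.25, 0, 0, 0, 0, 0.25, 0, 0, 0, 0])

```text
clock: 13.27
tcp_pos: [0.4754, -0.2928, 0.23]
eef_rot: [0.013, 0.008, 1.0, 0.003]
force: [0.5, -0.2, -0.1]
finger_gap: 0.0233
```

```bash
python3 go.py .48 -.2917 .0105 -.018; python3 - <<'E'
from h import *
s=Cam("scene")
s.crop(290,90,110,90,7,"k.png")
E
```

```text
t 13.27 tcp [ 0.4754 -0.2928  0.23  ] yaw -0.016 tilt [0.0269 0.0056] q [-0.61 -0.16  1.69  0.02  1.59 -2.16]
F [ 0.5  -0.19 -0.09] gap 23.3
turn deg 0.12 shift now mm [ 1.300e+00 -1.000e-01  2.196e+02] shift after turn [ 1.300e+00 -1.000e-01  2.196e+02]
```

View pics/k.png

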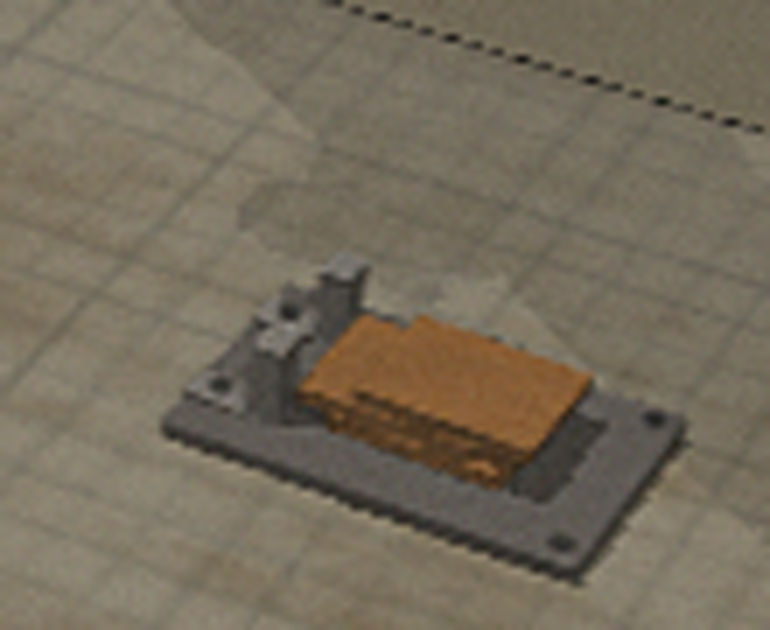

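The pile lies flat on the bed, its middle blank near the posts. Next I'll pump the tilt out at height.

>>> carry_out(plan=[0.25, 0, 0, -25, 0, 0.25, 0, 0, -25, 0, 0.25, 0, 0, -25, 0, 0.25, 0, 0, -25, 0, 0.25, 0, 0, -25, 0, 0.25, 0, 0, -25, 0, 0.25, 0, 0, -25, 0, 0.25, 0, 0, 0, 0, 0.25, 0, 0, 0, 0, 0.25, 0, 0, 41, 0, 0.25, 0, 0, 41, 0, 0.25, 0, 0, 41, 0, 0.25, 0, 0, 41, 0, 0.25, 0, 0, 41, 0, 0.25, 0, 0, 0, 0, 0.25, 0, 0, 0, 0])

```text
clock: 14.65
tcp_pos: [0.4783, -0.2888, 0.1847]
eef_rot: [0.003, 0.006, 1.0, 0.01]
force: [0.2, -0.4, 1.9]
finger_gap: 0.0233
```

```bash
python3 go.py .48 -.2917 .0105 -.018
```

```text
t 14.65 tcp [ 0.4783 -0.2888  0.1847] yaw -0.012 tilt [0.007  0.0198] q [-0.6  -0.12  1.74  0.02  1.54 -2.16]
F [ 0.24 -0.36  1.91] gap 23.3
turn deg 0.34 shift now mm [ -0.5  -6.3 174.1] shift after turn [ -0.6  -6.3 174.1]
```

>>> carry_out(plan=[0.25, 0, -6, 41, 0.3, 0.25, 0, 0, 41, 0, 0.25, 0, 0, 41, 0, 0.25, 0, 0, 30, 0, 0.25, 0, 0, 0, 0, 0.25, 0, 0, 0, 0])

```text
clock: 15.15
tcp_pos: [0.485, -0.2951, 0.0396]
eef_rot: [0.008, 0.008, 1.0, 0.007]
force: [0.7, -0.1, 0.9]
finger_gap: 0.0236
```

```bash
python3 go.py .48 -.2917 .0115 -.018
```

```text
t 15.15 tcp [ 0.485  -0.2951  0.0396] yaw -0.0167 tilt [0.0165 0.0133] q [-0.6  -0.01  1.87  0.02  1.27 -2.16]
F [ 0.66 -0.11  0.86] gap 23.6
turn deg 0.07 shift now mm [ 5.5  3.  28.1] shift after turn [ 5.6  3.  28.1]
```

>>> carry_out(plan=[0.25, 5, 3, 15, 0, 0.25, 2, 0, 12, 0, 0.25, 0, 0, 0, 0, 0.25, 0, 0, 0, 0])

```text
clock: 15.48
tcp_pos: [0.4815, -0.2938, 0.0187]
eef_rot: [0.012, 0.008, 1.0, 0.004]
force: [0.0, 0.1, 0.3]
finger_gap: 0.0232
```

```bash
python3 go.py .48 -.2917 .0115 -.018;  python3 - <<'E'
from h import *
s=Cam("scene")
s.crop(290,90,110,90,7,"l.png")
E
```

```text
t 15.48 tcp [ 0.4815 -0.2938  0.0187] yaw -0.0165 tilt [0.0241 0.0081] q [-0.6  -0.01  1.9   0.02  1.23 -2.17]
F [0.02 0.13 0.29] gap 23.2
turn deg 0.09 shift now mm [1.7 2.  7.1] shift after turn [1.7 2.  7.1]
```

View pics/l.png

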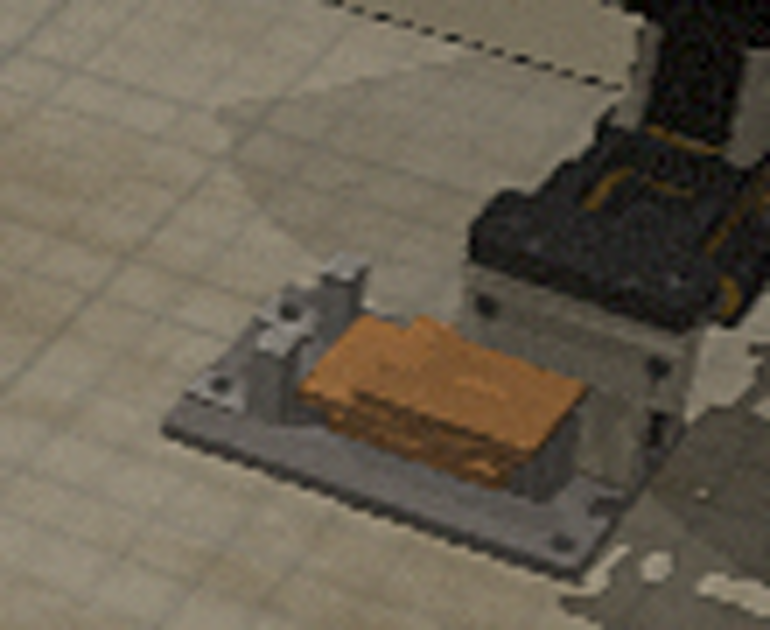

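>>> carry_out(plan=[0.25, 0, 2, 7, 0, 0.25, -10, 0, 0, 0, 0.25, -10, 0, 0, 0, 0.25, -6, 0, 0, 0, 0.25, 0, 0, 0, 0])

```text
clock: 15.95
tcp_pos: [0.5115, -0.2927, 0.0142]
eef_rot: [0.013, 0.008, 1.0, 0.003]
force: [-1.0, -0.5, -0.2]
finger_gap: 0.0233
```

```bash
python3 go.py .5205 -.2921 .0115 -.018;  python3 - <<'E'
from h import *
s=Cam("scene")
s.crop(290,90,110,90,7,"m1.png")
E
```

```text
t 15.95 tcp [ 0.5115 -0.2927  0.0142] yaw -0.0169 tilt [0.0269 0.0062] q [-0.57  0.05  1.85  0.02  1.22 -2.13]
F [-1.01 -0.5  -0.22] gap 23.3
turn deg 0.06 shift now mm [-8.9  0.8  3. ] shift after turn [-8.9  0.8  3. ]
```

View pics/m1.png

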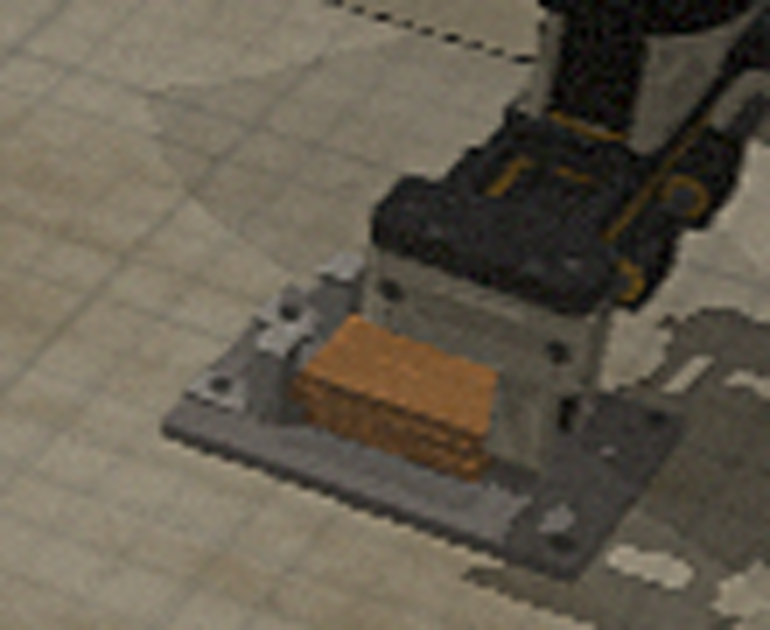

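The blanks are nearly aligned. Push the last few mm, slightly lower.

>>> carry_out(plan=[0.25, -1, 0, 3.5, 0, 0.25, -4, 0, 1, 0, 0.25, -3, 0, 0, 0, 0.25, 0, 0, 0, 0])

```text
clock: 16.33
tcp_pos: [0.5176, -0.2929, 0.0092]
eef_rot: [0.01, 0.008, 1.0, 0.003]
force: [-0.1, 0.1, 0.2]
finger_gap: 0.0234
```

```bash
python3 go.py .5205 -.2921 .0115 -.018;  python3 - <<'E'
from h import *
s=Cam("scene")
s.crop(290,90,110,90,7,"n1.png")
E
```

```text
t 16.33 tcp [ 0.5176 -0.2929  0.0092] yaw -0.0163 tilt [0.021  0.0067] q [-0.57  0.07  1.84  0.02  1.21 -2.13]
F [-0.09  0.06  0.24] gap 23.4
turn deg 0.1 shift now mm [-3.   0.8 -2.2] shift after turn [-3.   0.9 -2.2]
```

View pics/n1.png

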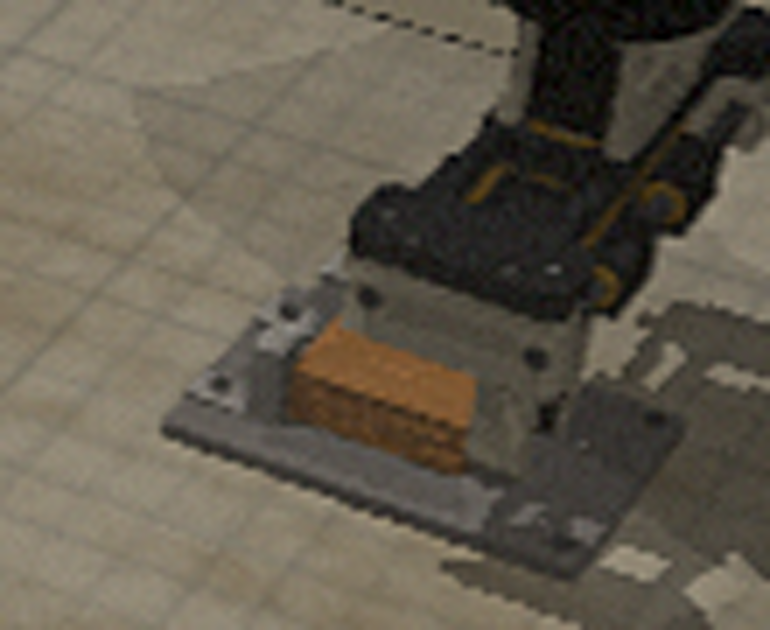

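>>> carry_out(plan=[0.25, -2, 0, -1, 0, 0.25, -2, 0, 0, 0, 0.25, 0, 0, 0, 0])

```text
clock: 16.63
tcp_pos: [0.5172, -0.2929, 0.0087]
eef_rot: [0.006, 0.008, 1.0, 0.004]
force: [0.8, -0.8, 0.5]
finger_gap: 0.0233
```

```bash
python3 go.py .5205 -.2921 .0115 -.018
```

```text
t 16.63 tcp [ 0.5172 -0.2929  0.0087] yaw -0.0165 tilt [0.0111 0.0083] q [-0.56  0.08  1.84  0.01  1.22 -2.12]
F [ 0.84 -0.84  0.47] gap 23.3
turn deg 0.08 shift now mm [-3.3  0.9 -2.8] shift after turn [-3.3  0.9 -2.8]
```

>>> carry_out(plan=[0.25, -2, 0, 0, 0, 0.25, -1, 0, 0, 0])

```text
clock: 16.8
tcp_pos: [0.5177, -0.2929, 0.0086]
eef_rot: [0.002, 0.008, 1.0, 0.005]
force: [-12.6, 1.5, 10.0]
finger_gap: 0.0235
```

```bash
python3 go.py .5205 -.2921 .0115 -.018;  python3 - <<'E'
from h import *
s=Cam("scene")
s.crop(290,90,110,90,7,"o1.png")
E
```

```text
t 16.8 tcp [ 0.5177 -0.2929  0.0086] yaw -0.0167 tilt [0.005  0.0093] q [-0.56  0.08  1.83  0.01  1.23 -2.12]
F [-12.6    1.49   9.98] gap 23.5
turn deg 0.08 shift now mm [-2.8  0.9 -2.9] shift after turn [-2.8  0.9 -2.9]
```

View pics/o1.png

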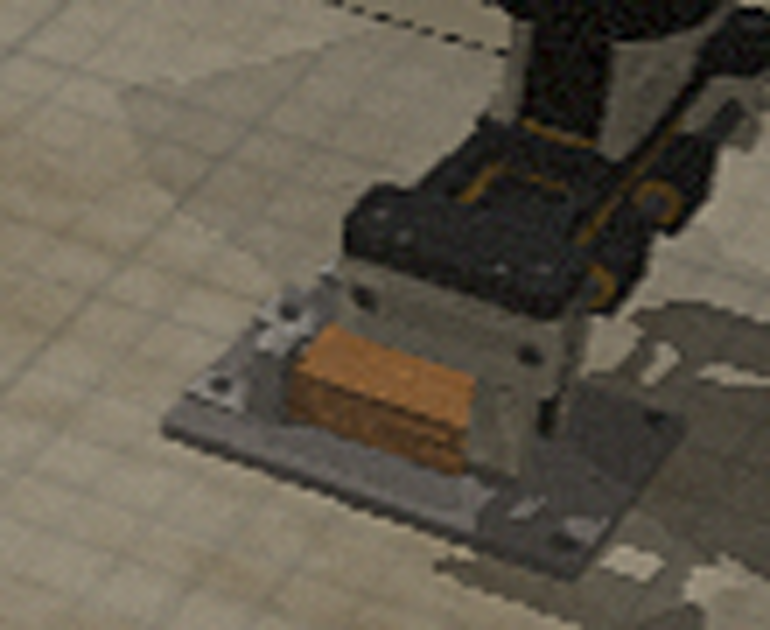

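Contact with the posts: −12.6 N in x, and the TCP stopped at x ≈ 0.5177. Back off, rise clear and look.

>>> carry_out(plan=[0.25, 6, 0, -1, 0, 0.25, 20, 0, -5, 0, 0.25, 20, 0, -30, 0, 0.25, 0, 0, -25, 0, 0.25, 0, 0, -25, 0, 0.25, 0, 0, -25, 0, 0.25, 0, 0, -25, 0, 0.6, 0, 0, -25, 0, 1, 0, 0, -25, 0, 1, 0, 0, 0, 0])

```text
clock: 17.68
tcp_pos: [0.4675, -0.2927, 0.2001]
eef_rot: [0.004, 0.008, 1.0, 0.006]
force: [0.7, -0.6, 0.7]
finger_gap: 0.0389
```

```bash
python3 go.py .558 -.2925 .011 1.553;  python3 - <<'E'
from h import *
s=Cam("scene");t=Cam("top")
s.crop(300,105,90,75,8,"p1.png")
E
```

```text
t 17.68 tcp [ 0.4675 -0.2927  0.2001] yaw -0.0168 tilt [0.0075 0.0112] q [-0.61 -0.15  1.73  0.01  1.56 -2.17]
F [ 0.7  -0.59  0.7 ] gap 38.9
turn deg -89.94 shift now mm [-89.1  -0.4 189.8] shift after turn [  0.3 -89.1 189.8]
```

View pics/p1.png

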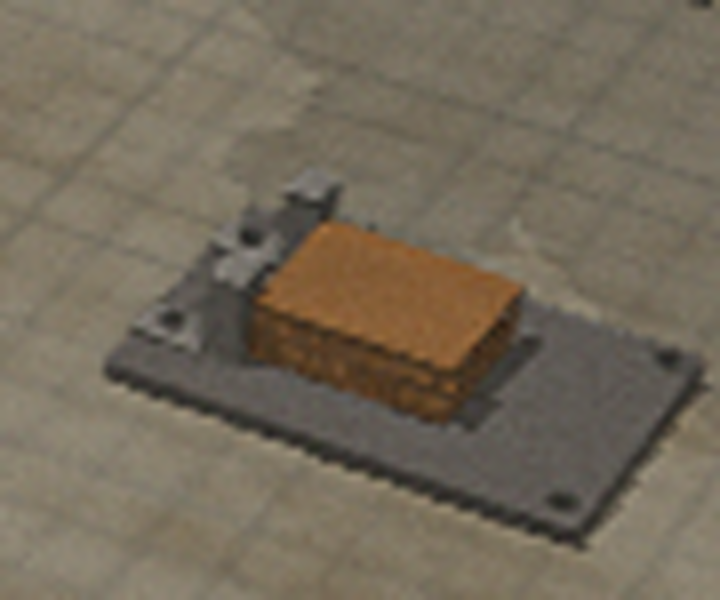

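The pile looks flush on the board against both posts. I'll measure its centre for the end grip, while turning the wrist 90°.

>>> carry_out(plan=[1, 0, 0, 0, 6.9, 1, 0, 0, 0, 6.9, 1, 0, 0, 0, 6.9, 1, 0, 0, 0, 6.9, 1, 0, 0, 0, 6.9, 1, 0, 0, 0, 6.9, 1, 0, 0, 0, 6.9, 1, 0, 0, 0, 6.9, 1, 0, 0, 0, 6.9, 1, 0, 0, 0, 6.9, 1, 0, 0, 0, 6.9, 1, 0, 0, 0, 6.9, 1, 0, 0, 0, 6.9, 1, 0, 0, 0, 0, 1, 0, 0, 0, 0])

```text
clock: 19.03
tcp_pos: [0.4621, -0.2877, 0.1709]
eef_rot: [-0.016, 0.731, 0.682, 0.005]
force: [-0.4, -0.7, 0.6]
finger_gap: 0.093
```

```bash
python3 go.py .559 -.2925 .011 1.553;  python3 - <<'E'
from m import *
np.set_printoptions(precision=4,suppress=True)
s=Cam("scene");t=Cam("top")
M=[[.032,-.025],[-.032,-.025],[-.032,.025],[.032,.025]]
print(fit(s.plane(un([(330,222),(524,290),(455,372),(255,300)],8,(300,105)),.029),M))
t.crop(355,165,60,80,7,"q1.png")
E
```

```text
t 19.03 tcp [ 0.4621 -0.2877  0.1709] yaw -1.6388 tilt [-0.0145  0.0301] q [-0.61 -0.13  1.77  0.02  1.54 -0.55]
F [-0.42 -0.66  0.61] gap 93.0
turn deg -2.88 shift now mm [ -2.8  99.6 158.2] shift after turn [ -7.8  99.4 158.2]
(array([ 0.5596, -0.2918]), np.float64(-0.03074301990211661), array([0.0016, 0.0014, 0.0015, 0.0013]))
```

View pics/q1.png

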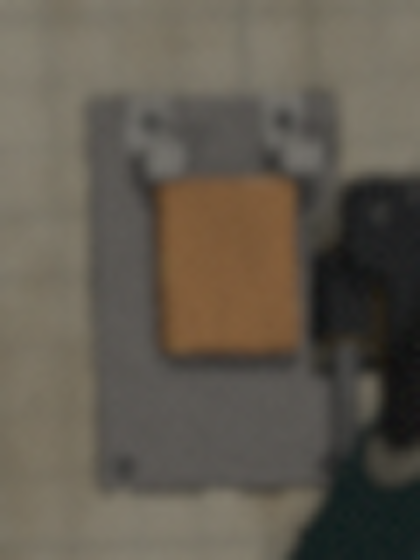

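```bash
python3 - <<'E'
from m import *
np.set_printoptions(precision=4,suppress=True)
t=Cam("top")
M=[[.032,-.025],[-.032,-.025],[-.032,.025],[.032,.025]]
print(fit(t.plane(un([(298,178),(298,350),(163,354),(158,182)],7,(355,165)),.029),M))
hsv=cv2.cvtColor(t.img,cv2.COLOR_RGB2HSV);m=cv2.inRange(hsv,(3,90,60),(25,255,255));m2=np.zeros_like(m);m2[165:245,355:415]=m[165:245,355:415]
k=max(cv2.findContours(m2,cv2.RETR_EXTERNAL,cv2.CHAIN_APPROX_NONE)[0],key=cv2.contourArea)
M_=cv2.moments(m2,True);print(t.plane([(M_['m10']/M_['m00'],M_['m01']/M_['m00'])],.029),cv2.minAreaRect(k))
E
```

```text
(array([ 0.5586, -0.2924]), np.float64(-0.022927159489520413), array([0.002 , 0.0004, 0.0011, 0.001 ]))
[[ 0.5585 -0.2918  0.029 ]] ((387.0, 202.5), (25.0, 20.0), 90.0)
```

>>> carry_out(plan=[1, 0, 0, 0, -2.8, 1, -3, 33, 0, 0, 1, -3, 33, 0, 0, 1, -2, 33, 0, 0, 1, 0, 0, 0, 0, 1, 0, 0, 0, 0])

```text
clock: 19.68
tcp_pos: [0.5648, -0.2976, 0.1694]
eef_rot: [-0.015, 0.708, 0.706, 0.006]
force: [1.0, 0.0, 0.0]
finger_gap: 0.093
```

```bash
python3 go.py .559 -.292 .011 1.551
```

```text
t 19.68 tcp [ 0.5648 -0.2976  0.1694] yaw -1.5731 tilt [-0.013   0.0288] q [-0.53  0.07  1.57  0.02  1.53 -0.53]
F [1.04 0.   0.01] gap 93.0
turn deg 1.0 shift now mm [  1.   -3.7 158.6] shift after turn [  0.9  -3.8 158.6]
```

>>> carry_out(plan=[1, 1, -2, 40, 1, 1, 0, 0, 40, 0, 1, 0, 0, 20, 0, 1, 0, 0, 0, 0, 1, 0, 0, 0, 0])

```text
clock: 20.1
tcp_pos: [0.56, -0.2939, 0.0683]
eef_rot: [-0.013, 0.712, 0.702, 0.006]
force: [1.0, 0.4, 1.2]
finger_gap: 0.0928
```

```bash
python3 go.py .559 -.292 .011 1.551
```

```text
t 20.1 tcp [ 0.56   -0.2939  0.0683] yaw -1.5836 tilt [-0.01    0.0269] q [-0.53  0.12  1.69  0.02  1.36 -0.52]
F [1.04 0.35 1.24] gap 92.8
turn deg 0.4 shift now mm [ 0.3 -0.5 57.4] shift after turn [ 0.3 -0.5 57.4]
```

>>> carry_out(plan=[1, 0, 0, 20, 0.4, 1, 0, 0, 20, 0, 1, 0, 0, 10, 0, 1, 0, 0, 0, 0, 1, 0, 0, 0, 0])

```text
clock: 20.52
tcp_pos: [0.5611, -0.2948, 0.0263]
eef_rot: [-0.008, 0.713, 0.701, 0.007]
force: [0.2, -0.4, 0.6]
finger_gap: 0.0931
```

```bash
python3 go.py .559 -.292 .0105 1.551; python3 - <<'E'
from h import *
s=Cam("scene")
s.crop(290,90,110,90,7,"r1.png")
E
```

```text
t 20.52 tcp [ 0.5611 -0.2948  0.0263] yaw -1.5886 tilt [-0.0019  0.022 ] q [-0.53  0.15  1.72  0.02  1.28 -0.52]
F [ 0.23 -0.38  0.57] gap 93.1
turn deg 0.11 shift now mm [ 2.4 -2.1 15.9] shift after turn [ 2.4 -2.1 15.9]
```

View pics/r1.png

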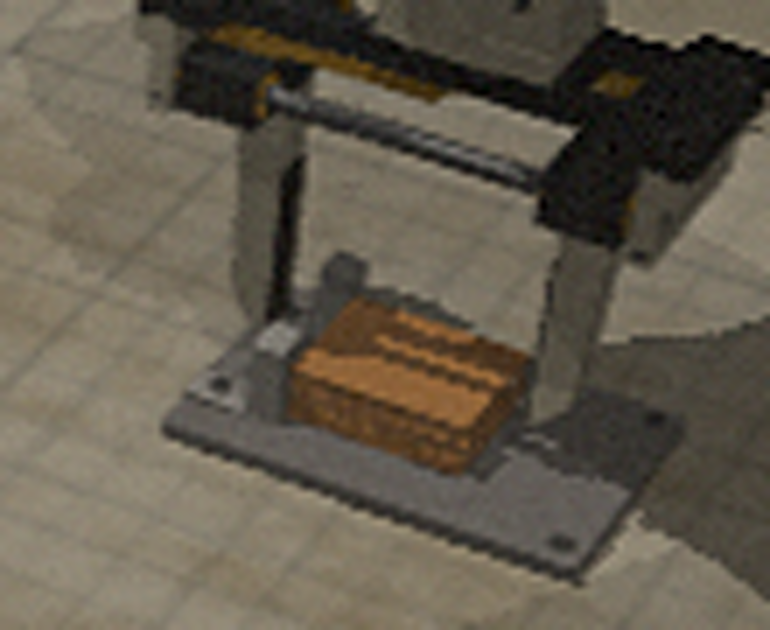

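The far finger is entering the post gap and the near one is behind the pile. Go down to the bed.

>>> carry_out(plan=[1, 2, -2, 9, 0, 1, 0.5, 0, 7, 0, 1, 0, 0, 0, 0])

```text
clock: 20.82
tcp_pos: [0.5604, -0.2927, 0.013]
eef_rot: [-0.006, 0.713, 0.701, 0.008]
force: [0.1, 1.1, -0.1]
finger_gap: 0.0931
```

```bash
python3 go.py .559 -.292 .0105 1.551
```

```text
t 20.82 tcp [ 0.5604 -0.2927  0.013 ] yaw -1.5885 tilt [0.0025 0.0194] q [-0.53  0.16  1.74  0.02  1.25 -0.52]
F [ 0.14  1.11 -0.1 ] gap 93.1
turn deg 0.12 shift now mm [ 0.6 -1.4  2.5] shift after turn [ 0.6 -1.4  2.5]
```

>>> carry_out(plan=[1, 0, -2, 2.5, 0, 1, 0, 0, 0, 0, 0, 0, 0, 0, 0, 0, 0, 0, 0, 0, 0, 0, 0, 0, 0, 0, 0, 0, 0, 0, 0, 0, 0, 0, 0, 0, 0, 0, 0, 0], force=15)

```text
clock: 21.48
tcp_pos: [0.5585, -0.2927, 0.0108]
eef_rot: [-0.006, 0.713, 0.701, 0.008]
force: [-0.5, 0.4, -1.2]
finger_gap: 0.0635
```

```bash
python3 go.py .559 -.292 .0105 1.551
```

```text
t 21.48 tcp [ 0.5585 -0.2927  0.0108] yaw -1.5883 tilt [0.0029 0.0192] q [-0.53  0.16  1.75  0.02  1.25 -0.52]
F [-0.52  0.42 -1.18] gap 63.5
turn deg 0.13 shift now mm [0.7 0.5 0.3] shift after turn [0.7 0.5 0.3]
```

Gap is 63.5 mm (about the 64 mm length), so the ends are squared. Firm up, lift and look.

>>> carry_out(plan=[0, 0, 0, 0, 0, 0, 0, 0, 0, 0, 0, 0, 0, -15, 0, 0, 0, 0, -25, 0, 0, 0, 0, -25, 0, 0, 0, 0, -25, 0, 0, 0, 0, -25, 0, 0, 0, 0, 0, 0, 0, 0, 0, 0, 0], force=30)

```text
clock: 22.23
tcp_pos: [0.5572, -0.2945, 0.136]
eef_rot: [-0.006, 0.713, 0.701, 0.008]
force: [-0.1, -0.3, -1.5]
finger_gap: 0.0639
```

```bash
python3 go.py .5505 .277 .15 1.531; python3 - <<'E'
from h import *
s=Cam("scene");t=Cam("top")
stack(s.crop(280,60,110,110,5,"x.png"),t.crop(355,165,60,80,4,"x.png"),"s1.png")
E
```

```text
t 22.23 tcp [ 0.5572 -0.2945  0.136 ] yaw -1.5882 tilt [0.002  0.0197] q [-0.54  0.06  1.64  0.02  1.45 -0.52]
F [-0.14 -0.28 -1.54] gap 63.9
turn deg 1.29 shift now mm [571.4 -16.6  -2.8] shift after turn [570.9 -29.4  -2.8]
```

View pics/s1.png

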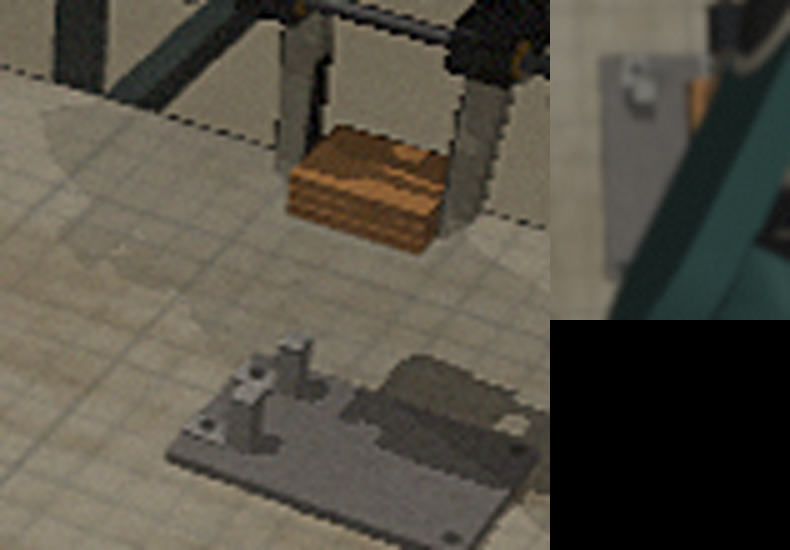

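The lifted pile is flush and level, three layers visible. Travelling to the cradle.

>>> carry_out(plan=[0, 0, 0, -10, 1.3, 0, 20, -1, -5, 0, 0, 38, -2, -2, 0, 0, 38, -2, -2, 0, 0, 38, -2, -2, 0, 0, 38, -2, -2, 0, 0, 38, -2, -2, 0, 0, 38, -2, -2, 0, 0, 38, -2, -2, 0, 0, 38, -2, -2, 0, 0, 38, -2, -2, 0, 0, 38, -2, -2, 0, 0, 38, -2, -2, 0, 0, 38, -2, -2, 0, 0, 38, -2, -2, 0, 0, 25, -2, -2, 0, 0, 0, 0, 0, 0, 0, 0, 0, 0, 0])

```text
clock: 23.83
tcp_pos: [0.5482, 0.2696, 0.1863]
eef_rot: [-0.015, 0.73, 0.683, 0.0]
force: [-0.0, -0.5, -1.8]
finger_gap: 0.0635
```

```bash
python3 go.py .5505 .277 .1 1.531
```

```text
t 23.83 tcp [0.5482 0.2696 0.1863] yaw -1.6377 tilt [-0.0195  0.022 ] q [ 0.4  -0.01  1.62  0.03  1.54  0.47]
F [-0.05 -0.51 -1.83] gap 63.5
turn deg -1.55 shift now mm [ 5.7  3.6 86.4] shift after turn [ 5.6  3.7 86.4]
```

>>> carry_out(plan=[0, 5, 3, 30, -1.5, 0, 0, 0, 35, 0, 0, 0, 0, 35, 0, 0, 0, 0, 20, 0, 0, 0, 0, 0, 0, 0, 0, 0, 0, 0])

```text
clock: 24.33
tcp_pos: [0.5494, 0.2734, 0.0627]
eef_rot: [-0.015, 0.723, 0.691, -0.0]
force: [0.3, -0.1, -0.5]
finger_gap: 0.0637
```

```bash
python3 go.py .5505 .277 .045 1.531; python3 - <<'E'
from h import *
s=Cam("scene");t=Cam("top")
s.crop(150,230,130,150,5,"t1.png")
t.crop(140,175,70,80,7,"t2.png")
E
```

```text
t 24.33 tcp [0.5494 0.2734 0.0627] yaw -1.6167 tilt [-0.0204  0.0208] q [0.41 0.08 1.74 0.03 1.33 0.45]
F [ 0.32 -0.11 -0.55] gap 63.7
turn deg -0.35 shift now mm [ 3.3  1.3 17.7] shift after turn [ 3.3  1.3 17.7]
```

View pics/t1.png

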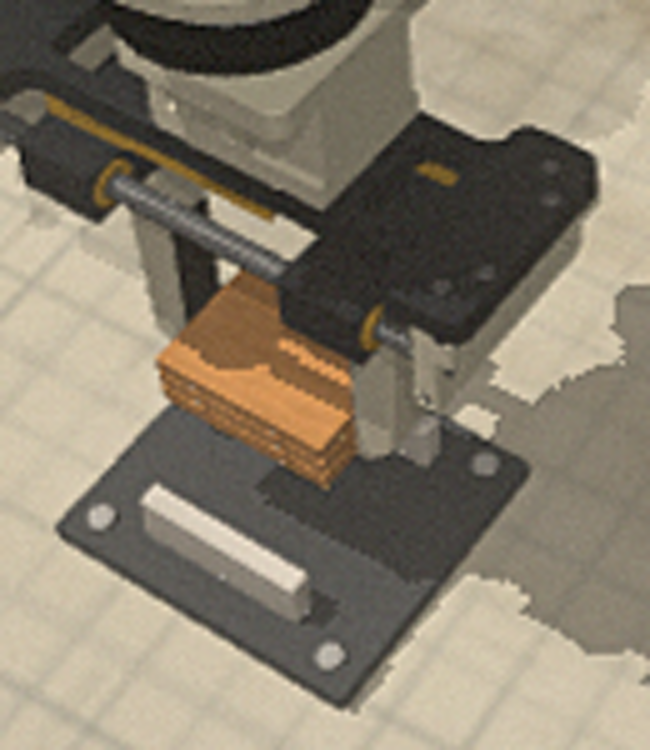

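View pics/t2.png

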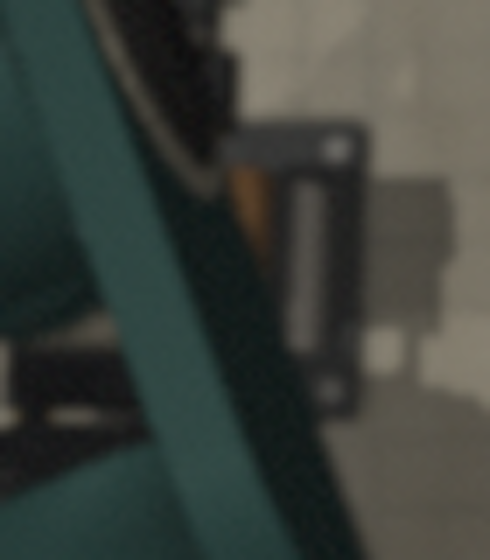

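```bash
python3 - <<'E'
from m import *
np.set_printoptions(precision=4,suppress=True)
s=Cam("scene");t=Cam("top")
u=lambda l:un(l,5,(150,230))
tz=.0627-.0108
yaw=-.04;c,sn=np.cos(yaw),np.sin(yaw)
def loc(W): d=W[:,:2]-[.5505,.277];return (np.c_[d@[c,sn],d@[-sn,c]]*1000).round(1)
print("pile top+y",loc(s.plane(u([(160,360),(327,449)]),tz+.029)))
print("pile bot+y",loc(s.plane(u([(166,395),(325,487)]),tz+.008)))
print("cheek top inner",loc(s.plane(u([(159,486),(309,575)]),.028)))
print("cheek top outer",loc(s.plane(u([(143,498),(297,593)]),.028)))
# from first pictures: cheeks top 
v=lambda l:un(l,4,(155,285))
print("far cheek top (orig scene)",loc(s.plane(v([(205,52),(328,118),(322,128),(204,65)]),.028)))
print("near cheek top (orig scene)",loc(s.plane(v([(107,168),(224,240),(216,253),(95,180)]),.028)))
w=lambda l:un(l,6,(145,183),440)
print("top view cheeks L",loc(t.plane(w([(510,106),(531,106),(526,250),(502,250)]),.028)))
print("top view cheeks R",loc(t.plane(w([(664,106),(686,106),(681,252),(655,252)]),.028)))
E
```

```text
pile top+y [[ 30.5  21. ]
 [-32.   19.3]]
pile bot+y [[ 32.3  19.5]
 [-29.8  19.6]]
cheek top inner [[ 29.3  31.7]
 [-30.3  31.7]]
cheek top outer [[ 30.6  37.9]
 [-31.1  38.7]]
far cheek top (orig scene) [[ 32.2 -34.9]
 [-30.1 -35.7]
 [-30.9 -30.4]
 [ 28.4 -29.4]]
near cheek top (orig scene) [[ 29.5  31.4]
 [-29.3  32.3]
 [-30.3  38.5]
 [ 29.9  38.3]]
top view cheeks L [[ 31.2  38.7]
 [ 31.3  29.3]
 [-32.2  29.3]
 [-32.3  40.1]]
top view cheeks R [[ 31.8 -30.3]
 [ 31.9 -40.1]
 [-32.2 -39.8]
 [-32.3 -28.3]]
```

>>> carry_out(plan=[0, 4.5, 1, 12, -0.4, 0, 0, 0, 12, 0, 0, 0, 0, 0, 0, 0, 0, 0, 0, 0])

```text
clock: 24.87
tcp_pos: [0.553, 0.2805, 0.0424]
eef_rot: [-0.013, 0.72, 0.694, 0.004]
force: [1.1, -0.3, -0.7]
finger_gap: 0.0639
```

```bash
python3 go.py .5505 .278 .0108 1.531; python3 - <<'E'
from h import *
s=Cam("scene")
s.crop(150,270,120,110,6,"u1.png")
E
```

```text
t 24.87 tcp [0.553  0.2805 0.0424] yaw -1.6084 tilt [-0.0117  0.0247] q [0.41 0.1  1.75 0.03 1.29 0.44]
F [ 1.08 -0.35 -0.75] gap 63.9
turn deg 0.13 shift now mm [-3.3 -2.  31.5] shift after turn [-3.3 -2.  31.5]
```

View pics/u1.png

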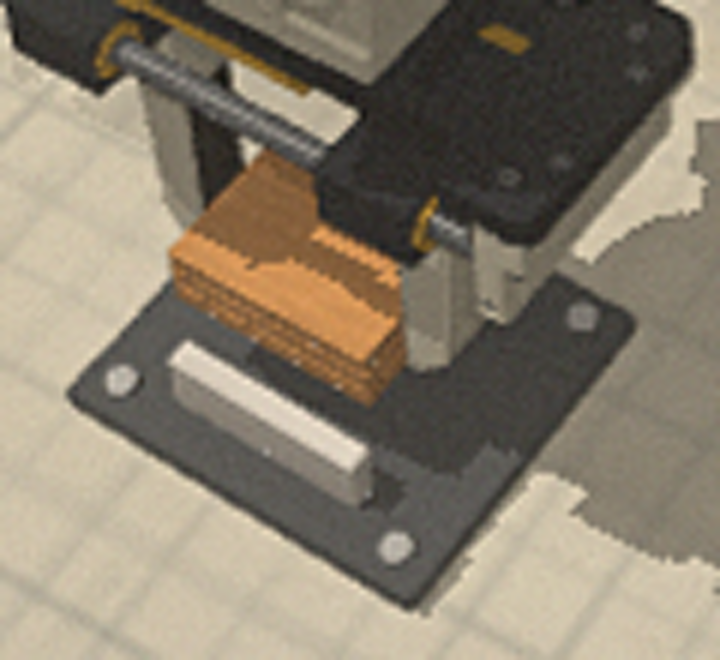

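The pile hovers over the channel, parallel to the near cheek. Correct and go a little lower.

>>> carry_out(plan=[0, -3, -2, 6, 0, 0, 0, 0, 5, 0, 0, 0, 0, 0, 0])

```text
clock: 25.17
tcp_pos: [0.5505, 0.2776, 0.0305]
eef_rot: [-0.013, 0.72, 0.694, 0.004]
force: [-1.0, -0.8, -1.2]
finger_gap: 0.0633
```

```bash
python3 go.py .5505 .278 .0108 1.531; python3 - <<'E'
from h import *
s=Cam("scene");t=Cam("top")
s.crop(150,270,120,110,6,"v1.png")
E
```

```text
t 25.17 tcp [0.5505 0.2776 0.0305] yaw -1.6082 tilt [-0.0117  0.0246] q [0.41 0.1  1.77 0.03 1.27 0.44]
F [-1.05 -0.79 -1.23] gap 63.3
turn deg 0.14 shift now mm [-0.   0.3 19.7] shift after turn [-0.   0.3 19.7]
```

View pics/v1.png

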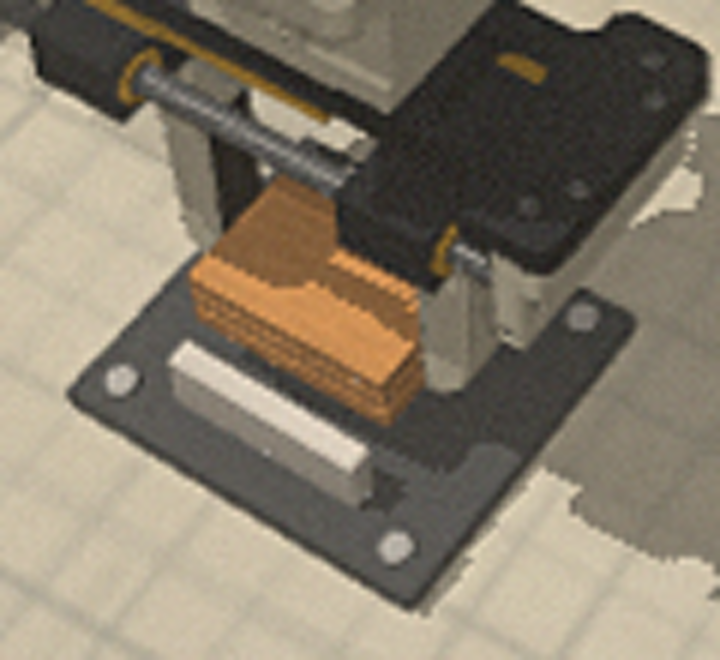

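```bash
python3 - <<'E'
from m import *
s=Cam("scene")
u=lambda l:un(l,6,(150,270))
yaw=-.04;c,sn=np.cos(yaw),np.sin(yaw)
def loc(W): d=W[:,:2]-[.5505,.277];return (np.c_[d@[c,sn],d@[-sn,c]]*1000).round(1)
print("pile bot",loc(s.plane(u([(198,319),(388,424)]),.0277)))
print("pile top",loc(s.plane(u([(191,270),(386,380)]),.0487)))
print("cheek inner",loc(s.plane(u([(189,341),(370,453)]),.028)))
E
```

```text
pile bot [[ 32.8  24.6]
 [-29.2  22.9]]
pile top [[ 33.   23.8]
 [-30.2  23. ]]
cheek inner [[ 30.2  31.4]
 [-30.6  32.5]]
```

>>> carry_out(plan=[0, 2.2, -1.5, 6, 0.6, 0, 0, 0, 4, 0, 0, 0, 0, 0, 0])

```text
clock: 25.57
tcp_pos: [0.5496, 0.2807, 0.0215]
eef_rot: [-0.013, 0.724, 0.689, 0.005]
force: [0.5, -0.2, -1.0]
finger_gap: 0.064
```

```bash
python3 go.py .549 .2795 .0108 1.521; python3 - <<'E'
from h import *
s=Cam("scene");t=Cam("top")
s.crop(150,270,120,110,6,"w1.png")
E
```

```text
t 25.57 tcp [0.5496 0.2807 0.0215] yaw -1.6201 tilt [-0.0096  0.0256] q [0.42 0.11 1.77 0.03 1.25 0.46]
F [ 0.52 -0.16 -0.97] gap 64.0
turn deg 0.03 shift now mm [-1.5 -0.5 10.6] shift after turn [-1.5 -0.5 10.6]
```

View pics/w1.png

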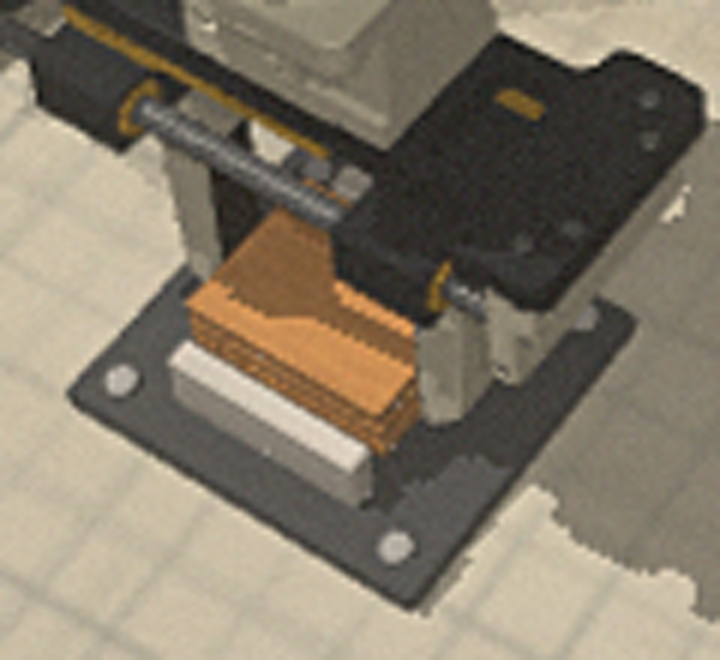

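```bash
python3 - <<'E'
from m import *
s=Cam("scene")
u=lambda l:un(l,6,(150,270))
yaw=-.04;c,sn=np.cos(yaw),np.sin(yaw)
def loc(W): d=W[:,:2]-[.5505,.277];return (np.c_[d@[c,sn],d@[-sn,c]]*1000).round(1)
print("pile top",loc(s.plane(u([(189,305),(383,418)]),.0397)))
print("far corner? cheek inner",loc(s.plane(u([(189,341),(370,453)]),.028)))
E
```

```text
pile top [[ 31.2  28.2]
 [-32.3  28. ]]
far corner? cheek inner [[ 30.2  31.4]
 [-30.6  32.5]]
```

>>> carry_out(plan=[0, -1.3, 0, 5, 0, 0, 0, 0, 3, 0, 0, 0, 0, 0, 0])

```text
clock: 25.97
tcp_pos: [0.55, 0.2796, 0.0139]
eef_rot: [-0.012, 0.724, 0.689, 0.006]
force: [0.3, 0.7, -1.3]
finger_gap: 0.0639
```

```bash
python3 go.py .549 .2795 .0108 1.521
```

```text
t 25.97 tcp [0.55   0.2796 0.0139] yaw -1.6198 tilt [-0.0084  0.0261] q [0.42 0.12 1.78 0.03 1.24 0.46]
F [ 0.25  0.69 -1.33] gap 63.9
turn deg 0.05 shift now mm [-0.2 -1.   3.1] shift after turn [-0.2 -1.   3.1]
```

>>> carry_out(plan=[0, 0, -0.5, 2, 0, 0, 0, 0, 1.5, 0, 0, 0, 0, 0, 0])

```text
clock: 26.22
tcp_pos: [0.5497, 0.2798, 0.0111]
eef_rot: [-0.012, 0.724, 0.689, 0.006]
force: [0.6, 0.4, -1.0]
finger_gap: 0.0636
```

```bash
python3 go.py .549 .2795 .0108 1.521
```

```text
t 26.22 tcp [0.5497 0.2798 0.0111] yaw -1.6199 tilt [-0.0081  0.0265] q [0.42 0.12 1.78 0.03 1.23 0.46]
F [ 0.58  0.37 -0.95] gap 63.6
turn deg 0.04 shift now mm [-0.4 -0.6  0.3] shift after turn [-0.4 -0.6  0.3]
```

>>> carry_out(plan=[0, 0, 0, 1.5, 0, 0, 0, 0, 0, 0])

```text
clock: 26.38
tcp_pos: [0.5498, 0.2801, 0.0109]
eef_rot: [-0.012, 0.724, 0.689, 0.007]
force: [-0.2, 0.4, -1.4]
finger_gap: 0.0638
```

```bash
python3 go.py .549 .2795 .0108 1.521; python3 - <<'E'
from h import *
s=Cam("scene");t=Cam("top")
s.crop(150,270,120,110,6,"y1.png")
E
```

```text
t 26.38 tcp [0.5498 0.2801 0.0109] yaw -1.6197 tilt [-0.0075  0.0269] q [0.42 0.12 1.78 0.03 1.23 0.46]
F [-0.23  0.4  -1.42] gap 63.8
turn deg 0.05 shift now mm [-0.7 -0.8  0.1] shift after turn [-0.7 -0.8  0.1]
```

View pics/y1.png

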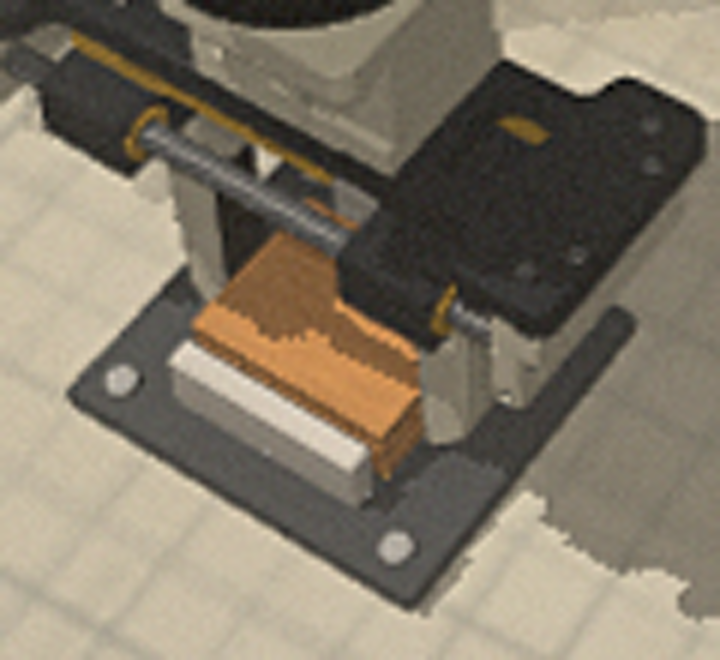

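>>> carry_out(plan=[0, 0, 0, 2, 0, 0, 0, 0, 0, 0])

```text
clock: 26.65
tcp_pos: [0.5499, 0.2803, 0.0108]
eef_rot: [-0.012, 0.724, 0.69, 0.007]
force: [0.2, 0.1, 0.2]
finger_gap: 0.0638
```

```bash
python3 go.py .549 .2795 .0108 1.521
```

```text
t 26.65 tcp [0.5499 0.2803 0.0108] yaw -1.6195 tilt [-0.0074  0.0271] q [0.42 0.12 1.78 0.03 1.23 0.46]
F [0.22 0.11 0.18] gap 63.8
turn deg 0.06 shift now mm [-0.8 -0.9  0. ] shift after turn [-0.8 -0.9  0. ]
```

Resting on the bed (no further descent). Release gently with low force.

>>> carry_out(plan=[0.7, 0, 0, 0, 0, 0.72, 0, 0, 0, 0, 0.76, 0, 0, 0, 0, 0.82, 0, 0, 0, 0, 0.9, 0, 0, 0, 0, 0.95, 0, 0, 0, 0], force=5)

```text
clock: 27.15
tcp_pos: [0.5498, 0.2802, 0.0099]
eef_rot: [-0.012, 0.724, 0.69, 0.007]
force: [0.2, 0.7, -0.3]
finger_gap: 0.0849
```

```bash
python3 go.py .549 .2795 .0108 1.521; python3 - <<'E'
from h import *
s=Cam("scene");t=Cam("top")
s.crop(150,270,120,110,6,"z1.png")
E
```

```text
t 27.15 tcp [0.5498 0.2802 0.0099] yaw -1.6197 tilt [-0.0076  0.027 ] q [0.42 0.12 1.78 0.03 1.23 0.46]
F [ 0.18  0.73 -0.29] gap 84.9
turn deg 0.05 shift now mm [-0.8 -0.8 -0.9] shift after turn [-0.8 -0.8 -0.9]
```

View pics/z1.png

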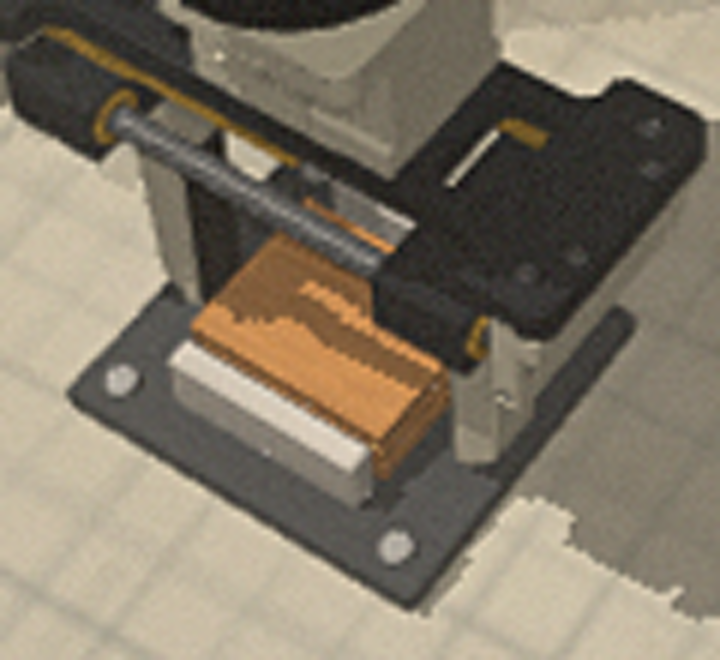

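Both fingers are clear of the ends and the pile lies flat. Rise and move aside for a final look.

>>> carry_out(plan=[0.95, 0, 0, -15, 0, 0.95, 0, 0, -30, 0, 0.95, 0, 0, -30, 0, 0.95, 0, 0, -30, 0, 0.95, 0, 0, -30, 0, 0.95, 0, 0, -30, 0, 0.95, -30, 0, -10, 0, 0.95, -38, 0, 0, 0, 0.95, -38, 0, 0, 0, 0.95, -38, 0, 0, 0, 0.95, -38, 0, 0, 0, 0.95, -38, 0, 0, 0, 0.95, 0, 0, 0, 0, 0.95, 0, 0, 0, 0])

```text
clock: 28.42
tcp_pos: [0.5384, 0.0468, 0.1877]
eef_rot: [-0.011, 0.723, 0.691, 0.006]
force: [0.1, 0.4, -0.6]
finger_gap: 0.0882
```

```bash
python3 go.py .549 .2795 .0108 1.521; python3 - <<'E'
from h import *
s=Cam("scene");t=Cam("top")
stack(s.crop(150,280,115,95,4,"zz1.png"),t.crop(140,178,66,70,5,"zz2.png"),"final.png")
cv2.imwrite("pics/finals.png",s.img[:,:,::-1])
E
```

```text
t 28.42 tcp [0.5384 0.0468 0.1877] yaw -1.6166 tilt [-0.007  0.025] q [ 0.03 -0.17  1.77  0.03  1.55  0.07]
F [ 0.06  0.41 -0.57] gap 88.2
turn deg 0.23 shift now mm [228.5   1.4 182.6] shift after turn [228.5   0.4 182.6]
```

View pics/final.png

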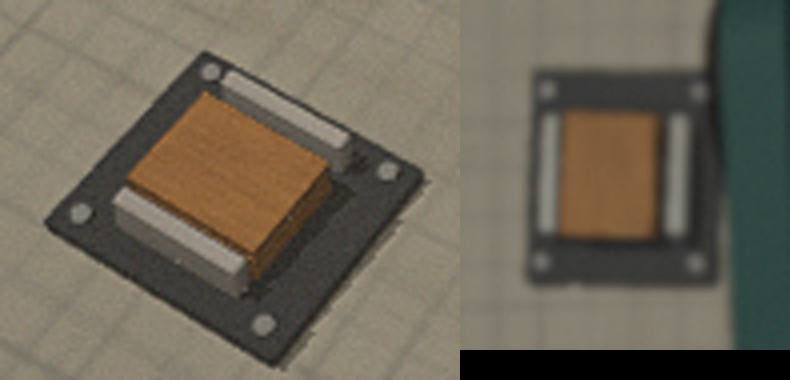

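View pics/finals.png

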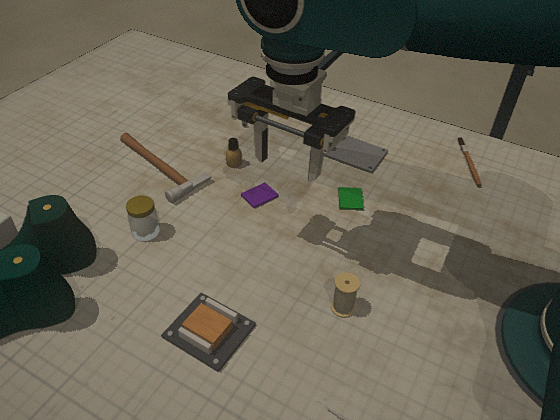

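```bash
python3 - <<'E'
from h import *
s=Cam("scene");t=Cam("top")
stack(s.crop(170,295,75,65,6,"x.png"),t.crop(148,190,40,44,8,"x.png"),"fin2.png")
E
```

```text
(no output)
```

View pics/fin2.png

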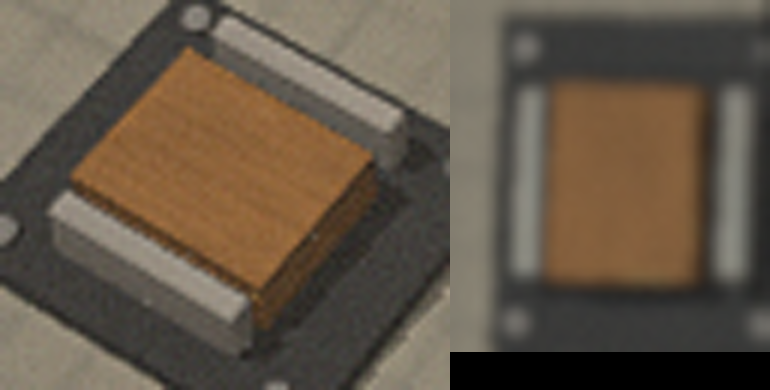

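```bash
python3 - <<'E'
from m import *
np.set_printoptions(precision=4,suppress=True)
s=Cam("scene");t=Cam("top")
yaw=-.04;c,sn=np.cos(yaw),np.sin(yaw)
def loc(W): d=W[:,:2]-[.5505,.277];return (np.c_[d@[c,sn],d@[-sn,c]]*1000).round(1)
print("s",loc(s.plane(un([(192,48),(375,158),(250,288),(74,178)],6,(170,295)),.029)))
print("s bot corner(-x,+y)",loc(s.plane(un([(265,327)],6,(170,295)),.008)), "(-x,-y)",loc(s.plane(un([(378,190)],6,(170,295)),.008)))
print("t",loc(t.plane(un([(706,80),(695,287),(546,282),(553,80)],8,(148,190),450),.029)))
print("t cheeks",loc(t.plane(un([(549,86),(538,278),(725,86),(714,280),(516,86),(751,86)],8,(148,190),450),.028)))
E
```

```text
s [[ 31.3 -22.4]
 [-32.  -20.5]
 [-28.4  29.4]
 [ 31.2  28. ]]
s bot corner(-x,+y) [[-29.5  26.7]] (-x,-y) [[-29.6 -23.9]]
t [[ 33.5 -24.2]
 [-34.7 -22.7]
 [-33.7  27.2]
 [ 33.   27.2]]
t cheeks [[ 31.1  28.8]
 [-32.4  30.3]
 [ 31.7 -30.4]
 [-32.3 -28.7]
 [ 31.   39.9]
 [ 31.7 -39.1]]
```

```bash
python3 -c "
from plant import close_job
print(close_job())"
```

```text
the job is handed in; nothing more can be done
None
```

The three blanks are in the pressing cradle, in their original order, flat and flush as far as the cameras can show. I handed the job in at about 28.5 s of the 64 s allowed; no verdict was reported.

- **Sides trued:** I gripped the pile across its width, and the gap closed to 50.1 mm.
- **Tapped home:** I set it on the jogging board and pushed it lengthwise onto both posts. At contact the wrist read about 13 N along x and 10 N upward, because the fingertips touched the bed.
- **Moved to the cradle:** I took it by its ends (gap about 64 mm), lowered it between the cheeks until it rested on the bed, and let go.

**Last checks:**
- **Position along the channel:** about midway, within 1 mm.
- **Position across the channel:** 2 to 3.5 mm off centre towards the +y cheek. The scene view puts it nearer that cheek than the top view does. I judge 1 to 3 mm of clearance remains there.
- **Flatness:** the scene view put the top edge 1 to 3 mm further towards +y than the bottom corner. I took this as picking error, because the pile came to rest at the same tool height as on the jogging board.
- **Flush:** after release I checked this only by eye in the pictures. The measured checks are the two grip widths above.
- **Surroundings:** the jar, bottle and spool stand where they were, and the arm is clear of everything.

One thing behaved unexpectedly: the tool picked up a small tilt (up to 0.045 rad) from the way moves are made row by row. I worked it down before the tap and the end grip, and it was about 0.03 rad at the final set-down.

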